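Press home the lifted edging of a veneered board, then weight its top

ROBOT

A 6-joint arm with a two-finger parallel gripper is mounted at the origin on the work surface. World frame = base frame: x ahead of the robot, y to its left, z up, the work surface at z = 0. Lengths are in m, angles in rad, forces in N, time in s.
With the tool pointing down it reaches from about 0.35 to 0.975 m from the base axis. Payload 7.1 kg.
Tool frame: the origin (TCP) lies midway between the tips of the shut fingers; the grasp point (between the pads) lies 19 mm behind it (arm.grip_point_offset is the distance from the TCP to the grasp point, in m); x points along the fingers, y is the direction in which the jaws open and shut, and the axes are right-handed (so a half turn about x gives the same grasp; the last joint's range is limited). The gripper opens to 88 mm and grips with 3 to 60 N. Pads are 20 mm wide; open, the fingers measure 115 mm over their backs; the gripper's body (75 mm by 178 mm) begins 61 mm behind the grasp point.
Start: joints at [-1.327, 0.423, 1.63, -0, 1.089, -0.019], TCP at [0.162, -0.604, 0.223] pointing down, gripper open.
Joint ranges: [-3, 3], [-0.9, 2.11], [0.09, 2.58], [-1.31, 4.45], [0.11, 2.69], [-2.54, 2.54]. Speed limits (rad/s): [2.39, 2.39, 3.01, 3.14, 3.14, 3.14].

INTERFACE

Orientations are given as a unit quaternion [x, y, z, w].
In Python, from cell import arm gives the robot as it stands. The module is installed in compiled form; this text tells all that it offers.
- The arm moves only by the tool drive_tool, never from a script. Its argument "deltas" is a list of rows, each a list of 3 entries, a list of its own where there are three numbers: the shift along the tool's x, y, z in mm, then the turn about the tool's x in units of 5 degrees (1.0 is 5 degrees), then the closure, from 0 (fully open) to 1 (shut). In form: [[[tx, ty, tz], spin, hand], ...]. A call has 1 to 12 rows; each row is the pose to reach, as a shift and turn from the pose measured when the call began, along the tool's axes at that moment; what a row does not reach only later rows make up. A row lasts 1/10 s, in which the tool goes at most 50 mm and 8.59 degrees, less where a joint would pass 70% of its speed; a pose out of reach is approached as far as the arm can. A call with a gripper value outside its range is refused whole. The fingers move at their own pace and stop on an object; "force" is the grip in N (left out, the last holds). Time passes only in rows, so rows that repeat a pose let the fingers close. It gives the time, the measured TCP pose, the force and the opening at its end, in the units of the state.
- arm.get_state(): the state, without advancing time (a new reading comes with each control period).
- arm.camera(name): name is "scene" or "top"; returns a dict with "frame" (384x512x3 uint8, red, green, blue), "fx", "fy", "cx", "cy" (pixels), "dist" ([k1, k2, p1, p2, k3] as OpenCV has them; the pictures are not rectified), "eye" and "rotation" of the camera in the world. Camera axes: x right, y down, z forward; pixel columns grow to the right and rows downward; lengths in m; the calibration is good to about 2 mm. A picture is of the moment at which its call begins. There is no depth.
- arm.finish_job(): hands the job in, once; it reports no verdict.
Trained networks look in a picture, given as the dict that the camera call returned (one of the last four; its "shot" number tells which), for a name from the list of things; names that differ only in an ending like _2 or _b are one class to them, and where a whole thing is asked for, a point or a joint stands for the part that bears it (a point fixed in the world has none). Each returns a list of dicts, best first, with "confidence" (0 to 1); they miss things now and then, are a little off and sometimes report something else, mostly with a low value. They report only what shows in the picture. A call takes as long as a camera call. They do not tell look-alikes from the thing itself.
- arm.boxes_of(picture, name): "xyz" ([x, y, z] in m, in world coordinates, good to about 4 mm: the middle of the surface that is visible of it).
- arm.masks_of(picture, name): "pixels" (384x512 bool, what is visible of it).
- arm.mark_of(picture, name): "xyz" ([x, y, z] in m, in world coordinates, good to about 4 mm: a listed point, or the origin of a listed thing).
The state is a dict: "time_s": time; "joints": joint angles; "dq": joint speeds; "joint_torque": joint torques, N m; "tool_pos": TCP position; "tool_rot": TCP orientation; "ft_force": force on the tool from outside, world axes, zero at the start; "torque": the same for the moment, N m; "opening": opening from 0.0 (shut) to 1.0 (fully open).
Only numpy, scipy, OpenCV 4.12 (cv2) and the standard library are available. Lean on these libraries where they do the work, as an engineer would, in place of code of your own. Each camera call takes 0.05 s, during which the arm holds its last target.

TASK

The board's oak veneer has just been reglued. Take the stylus from its holder and run its shaft along the wavy edge from the end on the robot's left to the end on its right, keeping it against the edging round the curves so that all seven lifted staves are pressed flush one after another; press with the stylus only, not the fingers, then put it back in its holder. Also set every brass weight from the pocket tray upright on a round mark of its own on the board's top, centred on the mark, and leave the perfume bottle, hair clip and round box where they are.

Things in the scene. Friction and masses are not known exactly. Their poses are not given: they have to be found in the camera images.
- board: Oak-veneered board fixed on the table, 290 mm along its y (ends at y = +-145 mm), 36 mm high; straight back edge at x = -120 mm, towards the robot; wavy edge with seven edging staves facing +x, away from the robot. x, y level, z up. Origin on the table, midway between the ends. Four round marks on its top.
- stylus: Pressing stylus standing in the holder: round steel shaft 14 mm in diameter and 62 mm long, a brass collar 40 mm in diameter and 6 mm thick (62 to 68 mm above the tip), and above it a round wooden handle 24 mm in diameter, 68 to 125 mm above the tip. 0.12 kg. Origin: the centre of the flat tip; z points up along the stylus.
- holder: Fixed wooden holder block, 56 by 56 by 64 mm high, with a square hole 24 mm wide right through it. The stylus hangs in it by its collar, tip 2 mm above the table. Origin: centre of the hole, on the table.
- pockets: Fixed dark wooden tray 158 by 158 mm with 2 by 2 square pockets of about 70 mm; floor 6 mm thick, walls 20 mm high overall. Origin: centre of its underside.
- perfume: Bystander: blue glass perfume bottle with black screw cap, 55 by 32 by 96 mm. Origin under its centre.
- hair_clip: Bystander: silver plastic hair clip, 85 mm long, about 20 mm high, lying flat. Origin under its centre.
- round_box: Bystander: round clear acrylic box with white lid, 94 mm across, 44 mm high. Origin under its centre.
- stave0 (a joint): Edging stave 0 of 0 to 6, counted from the board's +y end (the robot's left): upright strip 43 mm long, 4 mm thick, 6 to 32 mm above the table, hinged (stuck) at board x, y = (75.0, 145.0) mm, its other end lifted. 0 = lifted 7 mm; 0.17 rad = flush: inner face from there to (90.4, 104.5), outer face 4 mm further out. About 1 N at the free end moves it, more near the hinge; stays where pushed.
- stave1 (a joint): Edging stave 1 of 0 to 6, counted from the board's +y end (the robot's left): upright strip 43 mm long, 4 mm thick, 6 to 32 mm above the table, hinged (stuck) at board x, y = (90.4, 104.5) mm, its other end lifted. 0 = lifted 7 mm; 0.17 rad = flush: inner face from there to (94.5, 61.7), outer face 4 mm further out. About 1 N at the free end moves it, more near the hinge; stays where pushed.
- stave2 (a joint): Edging stave 2 of 0 to 6, counted from the board's +y end (the robot's left): upright strip 43 mm long, 4 mm thick, 6 to 32 mm above the table, hinged (stuck) at board x, y = (94.5, 61.7) mm, its other end lifted. 0 = lifted 7 mm; 0.17 rad = flush: inner face from there to (83.4, 20.0), outer face 4 mm further out. About 1 N at the free end moves it, more near the hinge; stays where pushed.
- stave3 (a joint): Edging stave 3 of 0 to 6, counted from the board's +y end (the robot's left): upright strip 43 mm long, 4 mm thick, 6 to 32 mm above the table, hinged (stuck) at board x, y = (83.4, 20.0) mm, its other end lifted. 0 = lifted 7 mm; 0.17 rad = flush: inner face from there to (66.6, -20.0), outer face 4 mm further out. About 1 N at the free end moves it, more near the hinge; stays where pushed.
- stave4 (a joint): Edging stave 4 of 0 to 6, counted from the board's +y end (the robot's left): upright strip 43 mm long, 4 mm thick, 6 to 32 mm above the table, hinged (stuck) at board x, y = (66.6, -20.0) mm, its other end lifted. 0 = lifted 7 mm; 0.17 rad = flush: inner face from there to (55.5, -61.7), outer face 4 mm further out. About 1 N at the free end moves it, more near the hinge; stays where pushed.
- stave5 (a joint): Edging stave 5 of 0 to 6, counted from the board's +y end (the robot's left): upright strip 43 mm long, 4 mm thick, 6 to 32 mm above the table, hinged (stuck) at board x, y = (55.5, -61.7) mm, its other end lifted. 0 = lifted 7 mm; 0.17 rad = flush: inner face from there to (59.6, -104.5), outer face 4 mm further out. About 1 N at the free end moves it, more near the hinge; stays where pushed.
- stave6 (a joint): Edging stave 6 of 0 to 6, counted from the board's +y end (the robot's left): upright strip 43 mm long, 4 mm thick, 6 to 32 mm above the table, hinged (stuck) at board x, y = (59.6, -104.5) mm, its other end lifted. 0 = lifted 7 mm; 0.17 rad = flush: inner face from there to (75.0, -145.0), outer face 4 mm further out. About 1 N at the free end moves it, more near the hinge; stays where pushed.
- weight0: Brass press weight (present only in some starts): round foot 50 mm in diameter and 22 mm high, a thin neck, and a round knob 26 mm in diameter from 42 to 65 mm above the underside. 0.3 kg, all alike. Starts standing in a pocket of the tray. Origin: centre of the underside; z up.
- roundel0 (a point): Centre of an inlaid round mark (60 mm across, light disc with a dark rim) on the board's top, 36 mm above the table. At least 80 mm from the other marks.
- weight1: Brass press weight (present only in some starts): round foot 50 mm in diameter and 22 mm high, a thin neck, and a round knob 26 mm in diameter from 42 to 65 mm above the underside. 0.3 kg, all alike. Starts standing in a pocket of the tray. Origin: centre of the underside; z up.
- roundel1 (a point): Centre of an inlaid round mark (60 mm across, light disc with a dark rim) on the board's top, 36 mm above the table. At least 80 mm from the other marks.
- weight2: Brass press weight (present only in some starts): round foot 50 mm in diameter and 22 mm high, a thin neck, and a round knob 26 mm in diameter from 42 to 65 mm above the underside. 0.3 kg, all alike. Starts standing in a pocket of the tray. Origin: centre of the underside; z up.
- roundel2 (a point): Centre of an inlaid round mark (60 mm across, light disc with a dark rim) on the board's top, 36 mm above the table. At least 80 mm from the other marks.
- weight3: Brass press weight (present only in some starts): round foot 50 mm in diameter and 22 mm high, a thin neck, and a round knob 26 mm in diameter from 42 to 65 mm above the underside. 0.3 kg, all alike. Starts standing in a pocket of the tray. Origin: centre of the underside; z up.
- roundel3 (a point): Centre of an inlaid round mark (60 mm across, light disc with a dark rim) on the board's top, 36 mm above the table. At least 80 mm from the other marks.
There are look-alikes about, which are no part of the job. Leave any red or turquoise look-alike of the weight3 alone. What is shaped like the weight0 but turquoise is not meant.

How it is judged:
By the outcome, as a careful person would: the job done as asked, in the order asked, and still so for the second after the job is handed in, with the robot touching nothing.
Of weight0, weight1, weight2, weight3 only 2 to 4 are there at a start; the rules pass over those that are not, and their reading is None.
At some moment in a run one of weight0, weight1, weight2, weight3 may be knocked a few centimetres aside while the robot is not near it.
It also fails if it takes over 210 s, if anything falls off the work surface, if the arm or the gripper's body presses on something with over 40 N, if the wrist force passes 120 N, or if a joint passes its speed limit or range.

## Working session

There is one attempt and no reset: what is moved stays moved. The work goes in short steps, Python scripts to look and compute and a tool call to move; the robot and the scene stay as the last step left them, time stands still between calls to the robot, and variables do not carry over. Pictures are saved under pics/ and viewed, and the job is handed in when it is done.

Besides the shell and the picture viewer there is one more tool, called after ">>>" in YAML: its name, and indented under it one key for each argument. drive_tool: Moves the arm, as the interface text tells. Its arguments: {"type":"object","properties":{"deltas":{"type":"array"},"force":{"type":"number"}},"required":["deltas"]}

```bash
mkdir -p pics; python3 - <<'E'
from cell import arm
import cv2,numpy as np
s=arm.get_state();print({k:np.round(v,4).tolist() for k,v in s.items()},arm.grip_point_offset)
for n in ("scene","top"):
    p=arm.camera(n);cv2.imwrite(f"pics/{n}0.png",cv2.resize(p["frame"][:,:,::-1],(800,600)))
    print(n,p["eye"],np.round(p["rotation"],3).tolist(),p["fx"],p["cx"],p["cy"],p["dist"])
    for t in ["board","stylus","holder","pockets","perfume","hair_clip","round_box","weight0","roundel0"]:
        for d in arm.mark_of(p,t): print(t,np.round(d["xyz"],4),round(d["confidence"],2))
E
```

```text
{'time_s': 0.0, 'joints': [-1.327, 0.4238, 1.6306, -0.0, 1.0886, -0.019], 'dq': [-0.0001, 0.0008, -0.0027, -0.0009, -0.0006, 0.0003], 'joint_torque': [0.0027, -54.4619, -27.3671, 0.0646, 0.0227, -0.0001], 'tool_pos': [0.1623, -0.603, 0.2219], 'tool_rot': [-0.7009, -0.0932, 0.7011, -0.0921], 'ft_force': [0.4659, -0.546, -0.3008], 'torque': [-0.0478, -0.0146, 0.028], 'opening': 0.9964} 0.0187
scene [1.01515433 0.47258186 0.86618033] [0.339, 0.88, -0.308, -0.127] 382.706968490518 259.658217560152 194.4690787478001 [-0.00443602  0.          0.          0.          0.        ]
board [ 5.389e-01 -3.860e-02 -1.000e-04] 0.89
stylus [ 0.4886 -0.3583  0.0016] 0.53
holder [ 0.4866 -0.3602 -0.0019] 0.64
pockets [ 0.4698  0.323  -0.0032] 0.73
perfume [0.7368 0.0661 0.0037] 0.64
hair_clip [ 7.252e-01 -2.154e-01  1.000e-04] 0.87
round_box [ 0.6596 -0.4399 -0.0044] 0.7
weight0 [0.4295 0.2845 0.0056] 0.95
weight0 [0.5141 0.3649 0.0012] 0.93
weight0 [0.3271 0.3212 0.001 ] 0.91
weight0 [0.511  0.4551 0.0008] 0.7
weight0 [0.5108 0.2815 0.0061] 0.69
weight0 [ 6.097e-01  3.892e-01 -1.000e-04] 0.62
roundel
[... 435 characters left out ...]
0.0018] 0.44
holder [ 0.4817 -0.3602  0.0029] 0.64
pockets [ 0.4672  0.3238 -0.0032] 0.78
pockets [ 7.371e-01  6.890e-02 -7.000e-04] 0.58
perfume [ 7.353e-01  6.770e-02 -1.000e-04] 0.83
perfume [ 0.6598 -0.4343  0.0029] 0.49
hair_clip [ 0.7201 -0.2168 -0.0018] 0.51
round_box [ 0.6571 -0.4343 -0.0014] 0.7
weight0 [0.5096 0.3639 0.0096] 0.76
weight0 [ 5.113e-01  4.565e-01 -5.000e-04] 0.68
weight0 [ 0.613   0.3922 -0.0031] 0.6
weight0 [3.255e-01 3.217e-01 3.000e-04] 0.57
weight0 [0.5107 0.2759 0.0088] 0.52
weight0 [0.4282 0.2831 0.0044] 0.47
roundel0 [0.5367 0.0399 0.0377] 0.9
roundel0 [ 0.4794 -0.0166  0.0359] 0.88
roundel0 [ 0.4845 -0.1203  0.0384] 0.83
roundel0 [ 0.5426 -0.067   0.0325] 0.77
```

View pics/scene0.png

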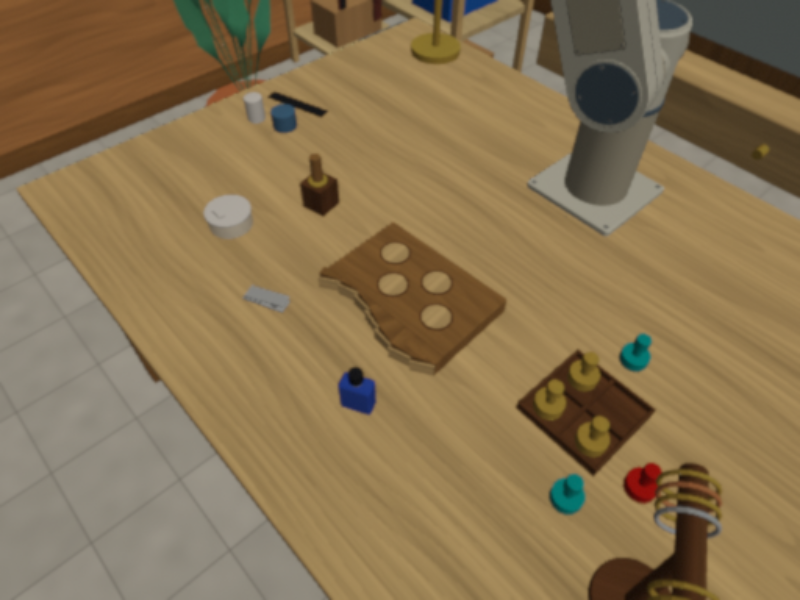

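View pics/top0.png

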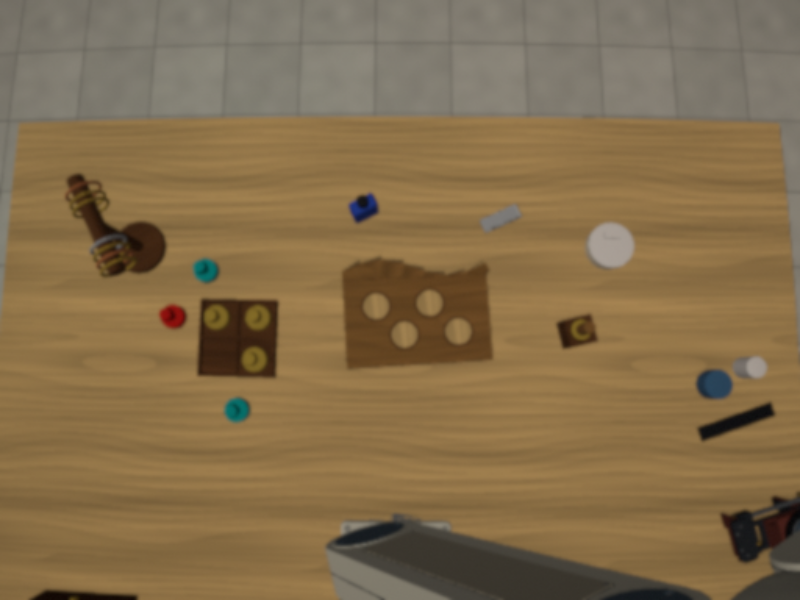

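The views show three brass weights in the tray (top view at about (217,317), (257,317) and (254,360) of 800x600). The fourth pocket is empty, and the turquoise and red look-alikes stand outside the tray. The board is at about (418,315), slightly yawed, and the stylus in its holder is at (578,330). Next I'll fit the board pose more closely.

```bash
cat > h.py <<'E'
import numpy as np,cv2
from scipy.spatial.transform import Rotation as R
from scipy.optimize import minimize
def proj(p,X):
    X=np.atleast_2d(np.asarray(X,float))
    q=p["rotation"]; M=R.from_quat(q).as_matrix() if np.size(q)==4 else np.asarray(q)
    K=np.array([[p["fx"],0,p["cx"]],[0,p["fy"],p["cy"]],[0,0,1.]])
    Rc=M.T; t=-Rc@np.asarray(p["eye"])
    o,_=cv2.projectPoints(X.reshape(-1,1,3),cv2.Rodrigues(Rc)[0],t,K,np.asarray(p["dist"],float)); return o[:,0]
W=np.array([[75,145],[90.4,104.5],[94.5,61.7],[83.4,20],[66.6,-20],[55.5,-61.7],[59.6,-104.5],[75,-145]])/1000
def inworld(b,xy):
    c,s=np.cos(b[2]),np.sin(b[2]); xy=np.atleast_2d(xy)
    return np.c_[b[0]+c*xy[:,0]-s*xy[:,1], b[1]+s*xy[:,0]+c*xy[:,1]]
def hull(p,shape,polys,S=8):
    m=np.zeros((384*S//4,512*S//4),np.uint8)
def render(p,polys3,S=4):
    m=np.zeros((384*S,512*S),np.uint8)
    for P in polys3:
        q=(proj(p,P)+0.5)*S-0.5
        cv2.fillPoly(m,[np.round(q*16).astype(np.int32)],255,shift=4)
    return cv2.resize(m,(512,384),interpolation=cv2.INTER_AREA)/255.
def prism(outline,z0,z1):
    n=len(outline); a=np.c_[outline,np.full(n,z0)]; b=np.c_[outline,np.full(n,z1)]
    return [a,b]+[np.array([a[i],a[(i+1)%n],b[(i+1)%n],b[i]]) for i in range(n)]
def boardpolys(b):
    out=np.r_[W,[[-.12,-.145],[-.12,.145]]]
    P=prism(inworld(b,out),0,.036)
    for i in range(7):
        h=W[i];d=W[i+1]-h;a=.17
        d=np.array([np.cos(a)*d[0]-np.sin(a)*d[1],np.sin(a)*d[0]+np.cos(a)*d[1]])
        n=np.array([-d[1],d[0]])/np.hypot(*d)  # outward +x
        if n[0]<0:n=-n
        P+=prism(inworld(b,np.array([h,h+d,h+d+.004*n,h+.004*n])),.006,.032)
    return P
E
python3 - <<'E'
from h import *; from cell import arm
res={}
for n in ("scene","top"):
    p=arm.camera(n); 
    d=arm.masks_of(p,"board")[0]; m=d["pixels"].astype(float)
    print(n,d["confidence"],m.sum())
    np.savez(f"{n}.npz",m=m); 
    res[n]=(p,m)
def cost(b,ns):
    return sum(np.abs(render(res[n][0],boardpolys([b[0],b[1],b[2]]))-res[n][1]).sum() for n in ns)
for ns in (["top"],["scene"],["top","scene"]):
    best=None
    for y0 in (-.03,.03,.08):
        r=minimize(cost,[.54,-.038,y0],args=(ns,),method="Nelder-Mead",options=dict(initial_simplex=[[.54,-.038,y0],[.546,-.038,y0],[.54,-.032,y0],[.54,-.038,y0+.05]],xatol=1e-5,fatol=.1))
        if best is None or r.fun<best.fun:best=r
    print(ns,best.x,best.fun)
# overlay
b=best.x
for n in res:
    p,m=res[n]; im=cv2.resize(p["frame"][:,:,::-1],None,fx=4,fy=4,interpolation=cv2.INTER_CUBIC)
    out=np.r_[W,[[-.12,-.145],[-.12,.145]]]
    q=(proj(p,np.c_[inworld(b,out),np.full(10,.036)])+.5)*4-.5
    cv2.polylines(im,[q.astype(np.int32)],True,(0,0,255),1)
    c=q.mean(0).astype(int); im=im[max(0,c[1]-300):c[1]+300,max(0,c[0]-400):c[0]+400]
    cv2.imwrite(f"pics/fit_{n}.png",im)
E
```

```text
scene 0.67 6406.0
top 0.94 5967.0
['top'] [ 0.537572   -0.03679773  0.06315209] 155.62745098039215
['scene'] [ 0.53890002 -0.0380199   0.06774262] 131.50196078431372
['top', 'scene'] [ 0.53807838 -0.03762825  0.06718818] 308.64313725490194
```

View pics/fit_top.png

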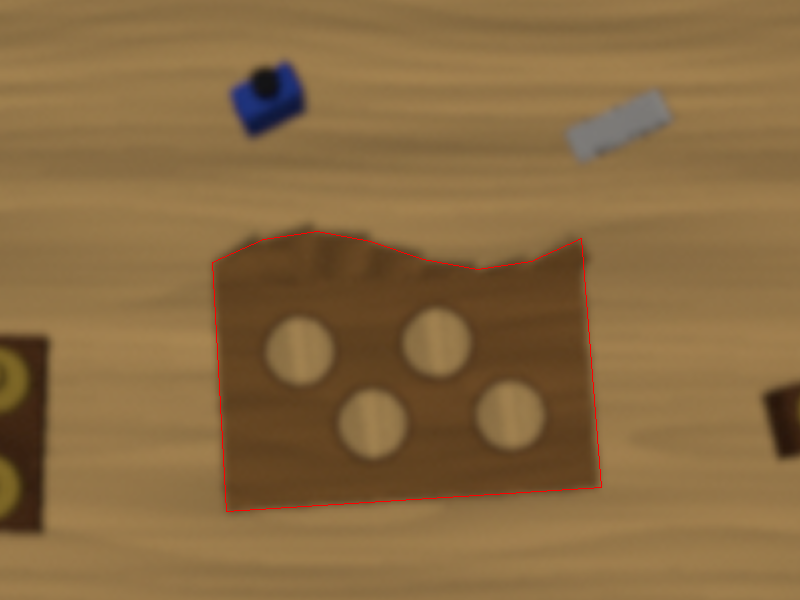

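View pics/fit_scene.png

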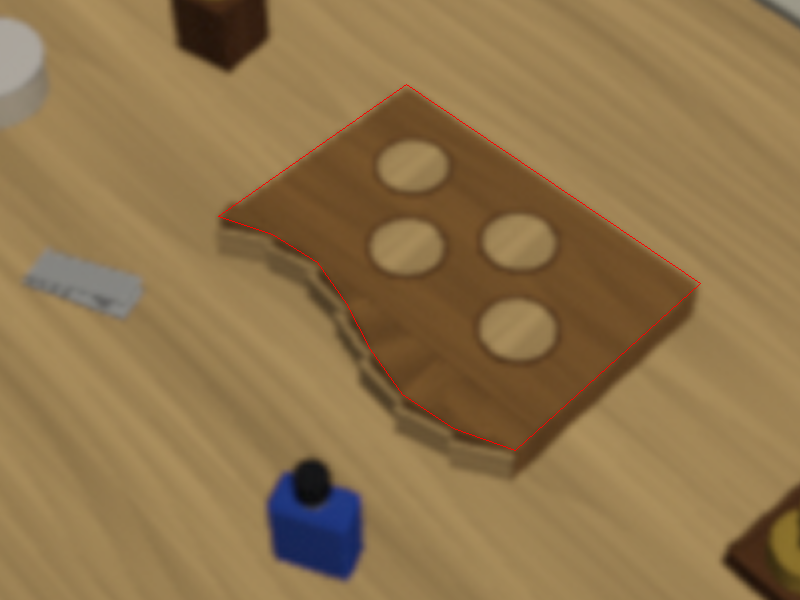

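```bash
cat >> h.py <<'E'
B=np.array([.5381,-.0376,.066])
def go(arm,xyz,yaw=None):
    s=arm.get_state(); M=R.from_quat(s["tool_rot"]).as_matrix()
    d=M.T@(np.asarray(xyz)-s["tool_pos"])*1000
    y=np.arctan2(M[1,1],M[0,1]); 
    out=[np.round(d,1).tolist()]
    if yaw is not None:
        # rotation about tool x(down) by +a turns yaw by -a
        e=(y-yaw+np.pi/2)%np.pi-np.pi/2
        out.append(round(np.degrees(e)/5,2))
    print("delta",out,"jawyaw",round(np.degrees(y),2),"toolx",np.round(M[:,0],3),"tcp",np.round(s["tool_pos"],4),"F",np.round(s["ft_force"],1),"open",round(s["opening"],3),"t",round(s["time_s"],2),"j6",round(s["joints"][5],2))
E
python3 - <<'E'
from h import *; from cell import arm
go(arm,[.486,-.3595,.16],.066)
out={}
for n in ("scene","top"):
    p=arm.camera(n)
    im=cv2.resize(p["frame"][:,:,::-1],None,fx=6,fy=6,interpolation=cv2.INTER_CUBIC)
    # overlay stylus model & holder at guess
    a=np.linspace(0,2*np.pi,40)
    C=np.array([.486,-.3595])
    for r,z in((.020,.070),(.012,.127),(.02,.064)):
        q=proj(p,np.c_[C[0]+r*np.cos(a),C[1]+r*np.sin(a),np.full(40,z)])
        cv2.polylines(im,[((q+.5)*6-.5).astype(np.int32)],True,(0,0,255),1)
    c=((proj(p,[*C,.08])[0])*6).astype(int); out[n]=im[max(0,c[1]-250):c[1]+250,max(0,c[0]-200):c[0]+200]
cv2.imwrite("pics/sty.png",np.hstack([cv2.resize(v,(400,500)) for v in out.values()]))
E
```

```text
delta [[62.7, -151.6, -375.9], np.float64(-15.74)] jawyaw -74.94 toolx [ 0.  0. -1.] tcp [ 0.1624 -0.6035  0.2227] F [-0.3 -0.  -0.3] open 1.004 t 1.2 j6 -0.02
```

View pics/sty.png

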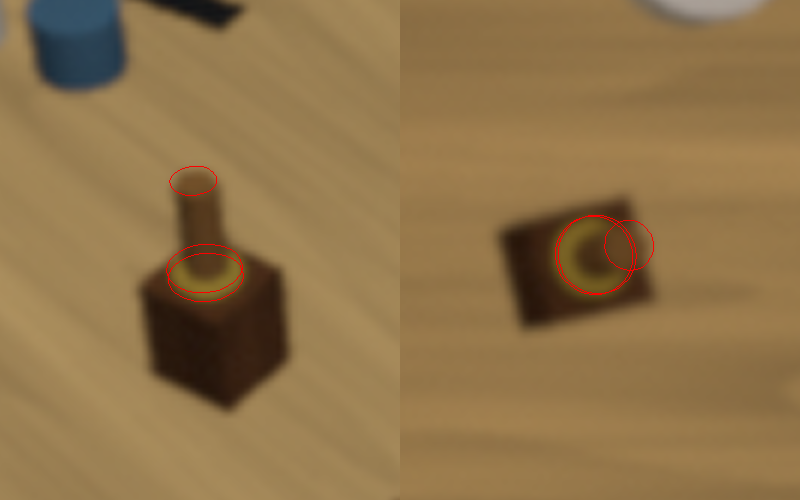

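>>> drive_tool:
  deltas:
    - [[0,-50,-125],-3,0]
    - [[10,-100,-250],-8,0]
    - [[20,-151.5,-376],-15.7,0]
    - [[53,-151.5,-376],-15.7,0]
    - [[53,-151.5,-376],-15.7,0]
    - [[53,-151.5,-376],-15.7,0]
    - [[53,-151.5,-376],-15.7,0]
    - [[53,-151.5,-376],-15.7,0]
    - [[53,-151.5,-376],-15.7,0]
    - [[53,-151.5,-376],-15.7,0]
    - [[53,-151.5,-376],-15.7,0]
    - [[53,-151.5,-376],-15.7,0]
  force: 60

```text
time_s: 2.5
tool_pos: [0.4854, -0.3604, 0.17]
tool_rot: [0.485, 0.514, -0.485, 0.514]
ft_force: [0.6, -0.5, -0.1]
opening: 1.002
```

```bash
python3 - <<'E'
from h import *; from cell import arm
go(arm,[.487,-.360,.080],.066)
E
```

```text
delta [[90.0, 1.6, -0.3], np.float64(-0.09)] jawyaw 3.32 toolx [ 0. -0. -1.] tcp [ 0.4854 -0.3604  0.17  ] F [ 0.6 -0.5 -0.1] open 1.002 t 2.5 j6 -0.72
```

>>> drive_tool:
  deltas:
    - [[45,1.5,0],-0.1,0]
    - [[90,1.5,0],-0.1,0]
    - [[90,1.5,0],-0.1,0]
    - [[90,1.5,0],-0.1,0]
    - [[90,1.5,0],-0.1,1]
    - [[90,1.5,0],-0.1,1]
    - [[90,1.5,0],-0.1,1]
    - [[90,1.5,0],-0.1,1]
    - [[90,1.5,0],-0.1,1]
    - [[90,1.5,0],-0.1,1]
    - [[90,1.5,0],-0.1,1]
    - [[90,1.5,0],-0.1,1]
  force: 60

```text
time_s: 3.7
tool_pos: [0.4869, -0.3603, 0.0799]
tool_rot: [0.483, 0.516, -0.483, 0.516]
ft_force: [0.2, -0.3, 1.5]
opening: 0.309
```

```bash
python3 - <<'E'
from h import *; from cell import arm
go(arm,[.487,-.360,.080],.066)
E
```

```text
delta [[-0.1, 0.1, -0.3], np.float64(0.01)] jawyaw 3.82 toolx [ 0. -0. -1.] tcp [ 0.4869 -0.3603  0.0799] F [ 0.2 -0.3  1.5] open 0.309 t 3.7 j6 -0.72
```

>>> drive_tool:
  deltas:
    - [[0,0,0],0,1]
    - [[0,0,0],0,1]
    - [[0,0,0],0,1]
    - [[-20,0,0],0,1]
    - [[-50,0,0],0,1]
    - [[-85,0,0],0,1]
    - [[-85,0,0],0,1]
    - [[-85,0,0],0,1]
    - [[-85,0,0],0,1]
  force: 60

```text
time_s: 4.6
tool_pos: [0.486, -0.3596, 0.1635]
tool_rot: [0.483, 0.517, -0.483, 0.516]
ft_force: [0.3, 0.2, -1.0]
opening: 0.267
```

```bash
python3 - <<'E'
from h import *; from cell import arm
go(arm,[.487,-.360,.080],.066)
p=arm.camera("scene");im=cv2.resize(p["frame"][:,:,::-1],None,fx=4,fy=4,interpolation=cv2.INTER_CUBIC)
c=(proj(p,[.487,-.36,.13])[0]*4).astype(int);print(c)
cv2.imwrite("pics/lift.png",im[max(0,c[1]-300):c[1]+300,max(0,c[0]-400):c[0]+400])
for t in W: pass
# path in board frame
C=[]
for i in range(7):
    d=W[i+1]-W[i];n=np.array([-d[1],d[0]]);n/=np.hypot(*n);n*=np.sign(n[0])
    for f in (0,.25,.5,.75,1): C.append(W[i]+f*d+.011*n)
C=np.array(C);print(np.round(C*1000,1).tolist())
E
```

```text
delta [[83.5, 1.1, 0.6], np.float64(0.01)] jawyaw 3.83 toolx [-0.002  0.001 -1.   ] tcp [ 0.486  -0.3596  0.1635] F [ 0.3  0.2 -1. ] open 0.267 t 4.6 j6 -0.72
[800 395]
[[85.3, 148.9], [89.1, 138.8], [93.0, 128.7], [96.8, 118.5], [100.7, 108.4], [101.3, 105.5], [102.4, 94.8], [103.4, 84.1], [104.4, 73.4], [105.4, 62.7], [105.1, 58.9], [102.4, 48.4], [99.6, 38.0], [96.8, 27.6], [94.0, 17.2], [93.5, 15.7], [89.3, 5.7], [85.1, -4.3], [80.9, -14.3], [76.7, -24.3], [77.2, -22.8], [74.5, -33.3], [71.7, -43.7], [68.9, -54.1], [66.1, -64.5], [66.4, -60.7], [67.5, -71.4], [68.5, -82.1], [69.5, -92.8], [70.5, -103.5], [69.9, -100.6], [73.7, -110.7], [77.6, -120.8], [81.4, -131.0], [85.3, -141.1]]
```

View pics/lift.png

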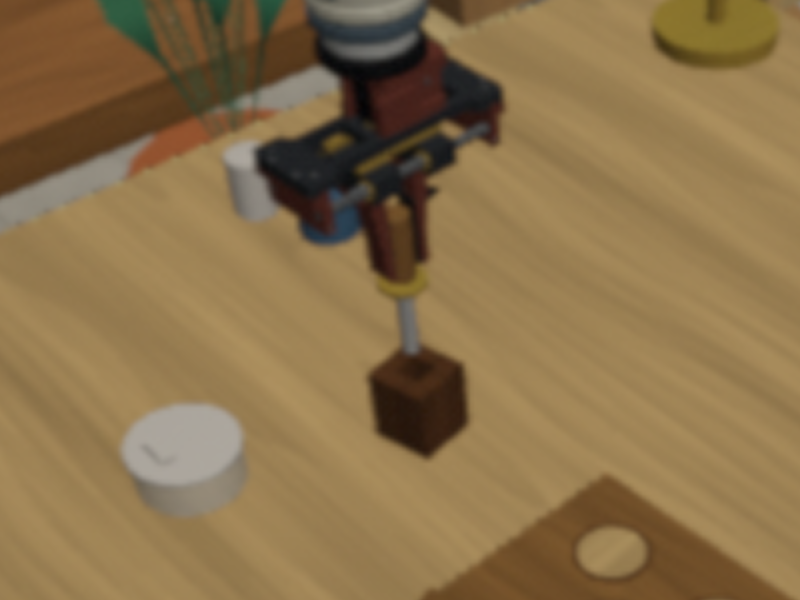

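The stylus is out of the holder at crop pixel (405,300). It hangs upright with the collar just under the fingers, and the holder is left behind empty. Now I'll move to the left end of the wavy edge.

```bash
python3 - <<'E'
from h import *; from cell import arm
a=inworld(B,[.100,.155])[0];print(a)
go(arm,[*a,.215],.066)
E
```

```text
[0.6276597  0.12365774]
delta [[-51.3, 173.5, -472.8], np.float64(0.01)] jawyaw 3.82 toolx [-0.002  0.002 -1.   ] tcp [ 0.4859 -0.3596  0.1633] F [-0.4 -0.1 -1. ] open 0.264 t 4.65 j6 -0.72
```

>>> drive_tool:
  deltas:
    - [[-50,0,0],0,1]
    - [[-51.5,15,-40],0,1]
    - [[-51.5,30,-80],0,1]
    - [[-51.5,45,-125],0,1]
    - [[-51.5,60,-170],0,1]
    - [[-51.5,75,-215],0,1]
    - [[-51.5,95,-260],0,1]
    - [[-51.5,110,-305],0,1]
    - [[-51.5,130,-350],0,1]
    - [[-51.5,150,-395],0,1]
    - [[-51.5,165,-440],0,1]
    - [[-51.5,173.5,-473],0,1]

```text
time_s: 5.85
tool_pos: [0.6275, 0.1267, 0.2134]
tool_rot: [0.482, 0.518, -0.483, 0.515]
ft_force: [0.2, -0.2, -0.9]
opening: 0.266
```

```bash
python3 - <<'E'
from h import *; from cell import arm
a=inworld(B,[.100,.155])[0]
go(arm,[*a,.084],.066)
E
```

```text
delta [[129.4, 0.5, 3.3], np.float64(0.02)] jawyaw 3.9 toolx [-0.004  0.001 -1.   ] tcp [0.6275 0.1267 0.2134] F [ 0.2 -0.2 -0.9] open 0.266 t 5.85 j6 0.11
```

>>> drive_tool:
  deltas:
    - [[40,0.5,3],0,1]
    - [[80,0.5,3],0,1]
    - [[115,0.5,3],0,1]
    - [[129.5,0.5,3],0,1]
    - [[129.5,0.5,3],0,1]
    - [[129.5,0.5,3],0,1]
    - [[129.5,0.5,3],0,1]

```text
time_s: 6.55
tool_pos: [0.6288, 0.124, 0.0854]
tool_rot: [0.483, 0.518, -0.483, 0.516]
ft_force: [0.6, 0.6, -1.1]
opening: 0.267
```

```bash
python3 - <<'E'
from h import *; from cell import arm
a=inworld(B,[.0855,.150])[0]
go(arm,[*a,.084],.066)
for n in("scene","top"):
    p=arm.camera(n);im=cv2.resize(p["frame"][:,:,::-1],None,fx=4,fy=4,interpolation=cv2.INTER_CUBIC)
    c=(proj(p,[.63,.1,.04])[0]*4).astype(int)
    cv2.imwrite(f"pics/start_{n}.png",im[max(0,c[1]-300):c[1]+300,max(0,c[0]-400):c[0]+400])
E
```

```text
delta [[1.4, -15.7, 5.3], np.float64(0.02)] jawyaw 3.89 toolx [-0.002  0.002 -1.   ] tcp [0.6288 0.124  0.0854] F [ 0.6  0.6 -1.1] open 0.267 t 6.55 j6 0.11
```

View pics/start_scene.png

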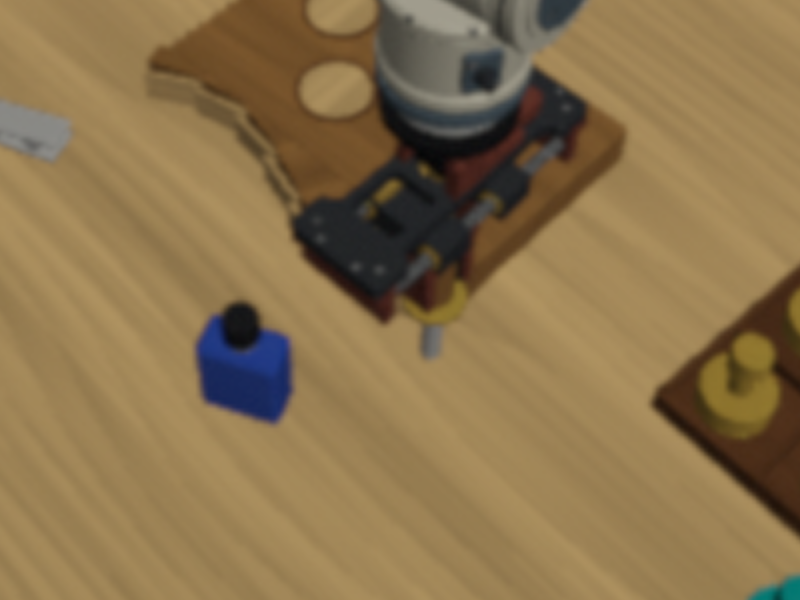

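>>> drive_tool:
  deltas:
    - [[1,-4,4],0,1]
    - [[1,-8,8],0,1]
    - [[1,-12,10],0,1]
    - [[1,-13.5,10],0,1]
    - [[1,-14.5,10],0,1]
    - [[1,-15,10],0,1]
    - [[1,-15,10],0,1]

```text
time_s: 7.35
tool_pos: [0.6156, 0.1133, 0.085]
tool_rot: [0.484, 0.517, -0.482, 0.516]
ft_force: [4.6, 0.2, -0.4]
opening: 0.267
```

```bash
cat >> h.py <<'E'
def bstate(arm):
    s=arm.get_state();c,s_=np.cos(B[2]),np.sin(B[2]);d=s["tool_pos"][:2]-B[:2]
    M=R.from_quat(s["tool_rot"]).as_matrix()
    tip=s["tool_pos"]+M[:,0]*.06; e=tip[:2]-B[:2]
    f=s["ft_force"]
    q=np.array([c*d[0]+s_*d[1],-s_*d[0]+c*d[1]])
    # signed clearance to flush path of 11mm: distance to polyline
    D=[]
    for i in range(7):
        a=W[i];v=W[i+1]-a;t=np.clip(((q-a)@v)/(v@v),0,1);D.append(np.hypot(*(q-a-t*v)))
    print("board xy",np.round(1000*q,1),"z",round(1000*s["tool_pos"][2],1),"clear",round(1000*(min(D)-.011),1),"st",int(np.argmin(D)),"F board",np.round([c*f[0]+s_*f[1],-s_*f[0]+c*f[1],f[2]],1),"toolx",np.round(M[:,0],3),"open",round(s["opening"],3),"t",round(s["time_s"],2), "T",np.round(s["torque"],2))
E
python3 - <<'E'
from h import *; from cell import arm
bstate(arm)
E
```

```text
board xy [ 87.3 145.4] z 85.0 clear 0.7 st 0 F board [ 4.6 -0.1 -0.4] toolx [ 0.001  0.002 -1.   ] open 0.267 t 7.35 T [ 0.14 -1.3   0.01]
```

```bash
cat >> h.py <<'E'
from scipy.optimize import brentq
def pathx(y,off):
    V=W.copy(); V[-1]=W[-1]+(W[-1]-W[-2])*.6; V[0]=W[0]+(W[0]-W[1])*.6
    def dist(q):
        return min(np.hypot(*(q-V[i]-np.clip(((q-V[i])@(V[i+1]-V[i]))/((V[i+1]-V[i])@(V[i+1]-V[i])),0,1)*(V[i+1]-V[i]))) for i in range(7))
    # outermost solution
    xs=np.arange(.14,.04,-.0005)
    for a,b in zip(xs[:-1],xs[1:]):
        if dist(np.array([b,y]))<.011+off: return brentq(lambda x:dist(np.array([x,y]))-.011-off,b,a)
def stroke(arm,off,step=.005,n=12,yend=-.153,z=.084):
    s=arm.get_state();M=R.from_quat(s["tool_rot"]).as_matrix()
    c,s_=np.cos(B[2]),np.sin(B[2]);d=s["tool_pos"][:2]-B[:2]
    y0=-s_*d[0]+c*d[1]; rows=[]
    for k in range(1,n+1):
        y=max(y0-step*k,yend); w=inworld(B,[pathx(y,off),y])[0]
        t=M.T@(np.r_[w,z]-s["tool_pos"])*1000
        rows.append([[float(v) for v in np.round(t*2)/2],0,1])
    print(rows)
E
python3 - <<'E'
from h import *; from cell import arm
bstate(arm);stroke(arm,-.002)
E
```

```text
board xy [ 87.3 145.4] z 85.0 clear 0.7 st 0 F board [ 4.6 -0.1 -0.4] toolx [ 0.001  0.002 -1.   ] open 0.267 t 7.35 T [ 0.14 -1.3   0.01]
[[[1.0, -1.0, 5.0], 0, 1], [[1.0, 1.0, 10.0], 0, 1], [[1.0, 3.0, 15.0], 0, 1], [[1.0, 4.5, 20.0], 0, 1], [[1.0, 6.5, 25.0], 0, 1], [[1.0, 8.5, 30.0], 0, 1], [[1.0, 10.5, 35.0], 0, 1], [[1.0, 12.0, 40.0], 0, 1], [[1.0, 12.5, 45.0], 0, 1], [[1.0, 13.0, 50.0], 0, 1], [[1.0, 13.5, 55.0], 0, 1], [[1.0, 14.0, 60.0], 0, 1]]
```

>>> drive_tool:
  deltas:
    - [[1,-1,5],0,1]
    - [[1,1,10],0,1]
    - [[1,3,15],0,1]
    - [[1,4.5,20],0,1]
    - [[1,6.5,25],0,1]
    - [[1,8.5,30],0,1]

```text
time_s: 7.95
tool_pos: [0.6274, 0.0852, 0.0843]
tool_rot: [0.485, 0.517, -0.481, 0.516]
ft_force: [5.4, 5.4, -1.4]
opening: 0.267
```

```bash
python3 - <<'E'
from h import *; from cell import arm
bstate(arm);stroke(arm,-.0025)
E
```

```text
board xy [ 97.2 116.6] z 84.3 clear -0.4 st 0 F board [ 5.8  5.1 -1.4] toolx [ 0.003  0.004 -1.   ] open 0.267 t 7.95 T [ 1.3  -1.25 -0.04]
[[[0.5, -0.5, 5.0], 0, 1], [[0.5, 1.5, 10.0], 0, 1], [[0.5, 2.0, 15.0], 0, 1], [[0.5, 2.5, 20.0], 0, 1], [[0.0, 3.0, 25.0], 0, 1], [[0.0, 3.5, 30.0], 0, 1], [[0.0, 4.0, 35.0], 0, 1], [[0.0, 4.5, 40.0], 0, 1], [[0.0, 5.0, 45.0], 0, 1], [[0.0, 5.5, 50.0], 0, 1], [[0.0, 6.0, 55.0], 0, 1], [[0.0, 4.5, 60.0], 0, 1]]
```

>>> drive_tool:
  deltas:
    - [[0.5,-0.5,5],0,1]
    - [[0.5,1.5,10],0,1]
    - [[0.5,2,15],0,1]
    - [[0.5,2.5,20],0,1]
    - [[0,3,25],0,1]
    - [[0,3.5,30],0,1]

```text
time_s: 8.55
tool_pos: [0.6351, 0.0565, 0.0851]
tool_rot: [0.486, 0.516, -0.479, 0.517]
ft_force: [6.2, 4.7, -1.3]
opening: 0.266
```

```bash
python3 - <<'E'
from h import *; from cell import arm
bstate(arm);stroke(arm,-.0025)
p=arm.camera("scene");im=cv2.resize(p["frame"][:,:,::-1],None,fx=6,fy=6,interpolation=cv2.INTER_CUBIC)
c=(proj(p,[.63,.06,.04])[0]*6).astype(int)
cv2.imwrite(f"pics/s1.png",im[max(0,c[1]-300):c[1]+300,max(0,c[0]-400):c[0]+400])
E
```

```text
board xy [103.   87.5] z 85.1 clear -0.1 st 1 F board [ 6.5  4.3 -1.3] toolx [ 0.008  0.006 -1.   ] open 0.266 t 8.55 T [ 1.09 -1.76 -0.06]
[[[1.0, -2.0, 5.0], 0, 1], [[1.0, -1.5, 10.0], 0, 1], [[1.0, -1.0, 15.0], 0, 1], [[1.0, -0.5, 20.0], 0, 1], [[1.0, -0.0, 25.0], 0, 1], [[1.0, -1.0, 30.0], 0, 1], [[1.0, -2.0, 35.0], 0, 1], [[1.0, -3.5, 40.0], 0, 1], [[1.0, -5.0, 45.0], 0, 1], [[0.5, -6.0, 50.0], 0, 1], [[0.5, -7.5, 55.0], 0, 1], [[0.5, -9.0, 60.0], 0, 1]]
```

View pics/s1.png

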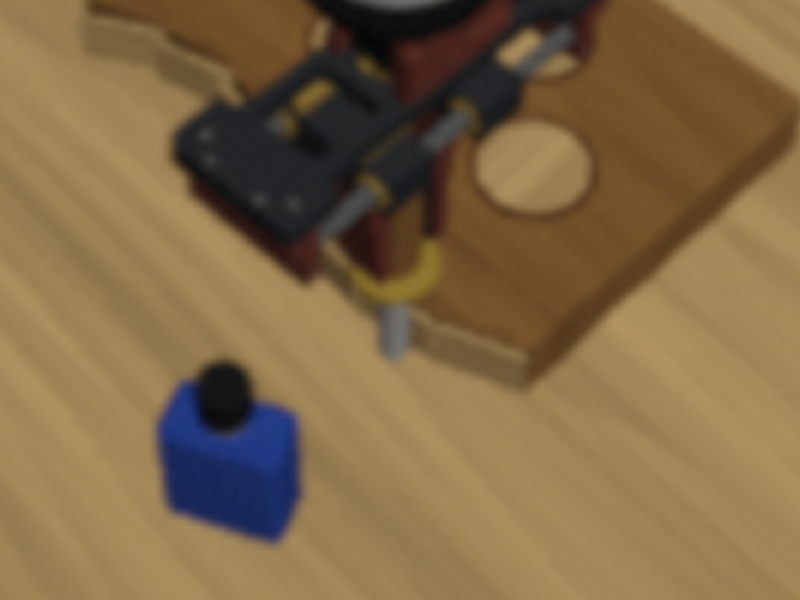

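Stave 0 now sits flush behind the shaft at (430,335), the stylus is nearly upright, and the bottle is clear. I'll carry on in longer calls.

>>> drive_tool:
  deltas:
    - [[1,-2,5],0,1]
    - [[1,-1.5,10],0,1]
    - [[1,-1,15],0,1]
    - [[1,-0.5,20],0,1]
    - [[1,0,25],0,1]
    - [[1,-1,30],0,1]
    - [[1,-2.5,35],0,1]
    - [[1,-4,40],0,1]
    - [[1,-5.5,45],0,1]
    - [[0.5,-6.5,50],0,1]
    - [[0.5,-8,55],0,1]
    - [[0.5,-9.5,60],0,1]

```text
time_s: 9.8
tool_pos: [0.6327, -0.0046, 0.0852]
tool_rot: [0.488, 0.514, -0.478, 0.518]
ft_force: [8.6, 2.5, -1.2]
opening: 0.269
```

```bash
python3 - <<'E'
from h import *; from cell import arm
bstate(arm);stroke(arm,-.003)
p=arm.camera("scene");im=cv2.resize(p["frame"][:,:,::-1],None,fx=6,fy=6,interpolation=cv2.INTER_CUBIC)
c=(proj(p,[.63,.02,.04])[0]*6).astype(int)
cv2.imwrite(f"pics/s2.png",im[max(0,c[1]-300):c[1]+300,max(0,c[0]-400):c[0]+400])
E
```

```text
board xy [96.6 26.7] z 85.2 clear 0.0 st 2 F board [ 8.8  1.9 -1.2] toolx [ 0.014  0.006 -1.   ] open 0.269 t 9.8 T [ 0.39 -2.16 -0.02]
[[[1.0, -4.5, 5.0], 0, 1], [[1.0, -6.0, 10.0], 0, 1], [[1.0, -8.0, 15.0], 0, 1], [[1.0, -10.0, 20.0], 0, 1], [[1.0, -12.0, 25.0], 0, 1], [[1.0, -14.5, 30.0], 0, 1], [[1.0, -16.5, 35.0], 0, 1], [[0.5, -18.5, 40.0], 0, 1], [[0.5, -20.5, 45.0], 0, 1], [[0.5, -22.5, 50.0], 0, 1], [[0.5, -24.0, 55.0], 0, 1], [[0.5, -25.5, 60.0], 0, 1]]
```

View pics/s2.png

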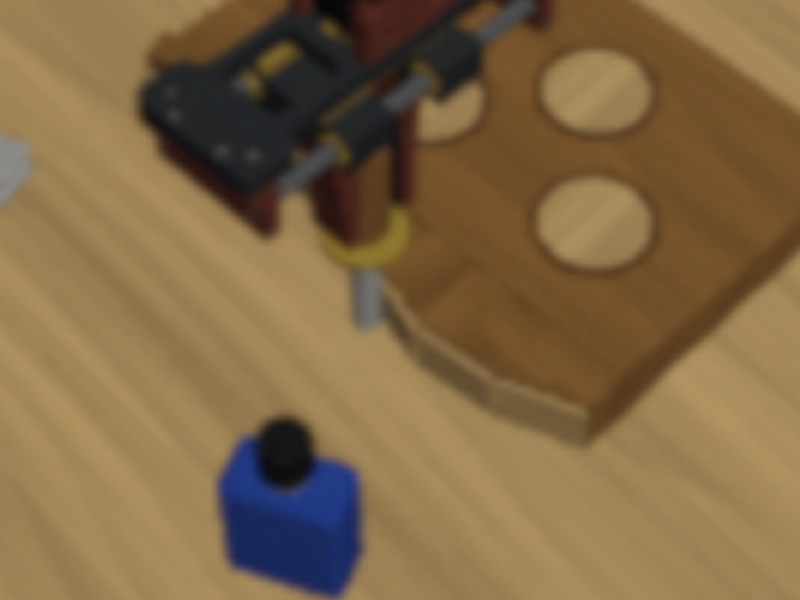

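Staves 0 and 1 are flush, with clean butt joints at about (490,395) and (415,345). Stave 2 is being pressed at (385,300).

>>> drive_tool:
  deltas:
    - [[1,-4,5],0,1]
    - [[1,-6,10],0,1]
    - [[1,-8,15],0,1]
    - [[1,-10,20],0,1]
    - [[1,-12,25],0,1]
    - [[1,-14.5,30],0,1]
    - [[1,-16.5,35],0,1]
    - [[0.5,-18.5,40],0,1]
    - [[0.5,-20.5,45],0,1]
    - [[0.5,-22.5,50],0,1]
    - [[0.5,-24,55],0,1]
    - [[0.5,-25.5,60],0,1]

```text
time_s: 11.05
tool_pos: [0.614, -0.0668, 0.0851]
tool_rot: [0.49, 0.513, -0.477, 0.52]
ft_force: [8.7, 1.8, -1.0]
opening: 0.266
```

```bash
python3 - <<'E'
from h import *; from cell import arm
bstate(arm);stroke(arm,-.003)
E
```

```text
board xy [ 73.8 -34.1] z 85.1 clear -0.4 st 4 F board [ 8.8  1.3 -1. ] toolx [ 0.02   0.006 -1.   ] open 0.266 t 11.05 T [ 0.42 -2.2  -0.01]
[[[1.0, -4.0, 5.0], 0, 1], [[1.0, -5.5, 10.0], 0, 1], [[1.0, -6.5, 15.0], 0, 1], [[1.0, -8.0, 20.0], 0, 1], [[1.0, -9.5, 25.0], 0, 1], [[1.0, -10.0, 30.0], 0, 1], [[1.0, -9.5, 35.0], 0, 1], [[1.0, -9.0, 40.0], 0, 1], [[0.5, -8.5, 45.0], 0, 1], [[0.5, -8.0, 50.0], 0, 1], [[0.5, -7.5, 55.0], 0, 1], [[0.5, -7.0, 60.0], 0, 1]]
```

>>> drive_tool:
  deltas:
    - [[1,-5,5],0,1]
    - [[1,-6.5,10],0,1]
    - [[1,-7.5,15],0,1]
    - [[1,-9,20],0,1]
    - [[1,-10.5,25],0,1]
    - [[1,-11,30],0,1]
    - [[1,-10.5,35],0,1]
    - [[1,-10,40],0,1]
    - [[0.5,-9.5,45],0,1]
    - [[0.5,-9,50],0,1]
    - [[0.5,-8.5,55],0,1]
    - [[0.5,-8,60],0,1]

```text
time_s: 12.25
tool_pos: [0.612, -0.1264, 0.0848]
tool_rot: [0.491, 0.512, -0.476, 0.52]
ft_force: [7.0, 5.4, -1.2]
opening: 0.267
```

```bash
python3 - <<'E'
from h import *; from cell import arm
bstate(arm);stroke(arm,-.004)
p=arm.camera("scene");im=cv2.resize(p["frame"][:,:,::-1],None,fx=6,fy=6,interpolation=cv2.INTER_CUBIC)
c=(proj(p,[.61,-.06,.04])[0]*6).astype(int)
cv2.imwrite(f"pics/s3.png",im[max(0,c[1]-300):c[1]+300,max(0,c[0]-400):c[0]+400])
E
```

```text
board xy [ 67.9 -93.4] z 84.8 clear -1.7 st 5 F board [ 7.3  4.9 -1.2] toolx [ 0.024  0.007 -1.   ] open 0.267 t 12.25 T [ 1.15 -1.82 -0.04]
[[[0.5, -2.0, 5.0], 0, 1], [[0.5, -1.0, 10.0], 0, 1], [[0.5, 0.5, 15.0], 0, 1], [[0.5, 2.5, 20.0], 0, 1], [[1.0, 4.5, 25.0], 0, 1], [[1.0, 6.5, 30.0], 0, 1], [[1.0, 8.5, 35.0], 0, 1], [[1.0, 10.0, 40.0], 0, 1], [[1.0, 12.0, 45.0], 0, 1], [[1.0, 14.0, 50.0], 0, 1], [[1.0, 16.0, 55.0], 0, 1], [[1.0, 17.5, 59.5], 0, 1]]
```

View pics/s3.png

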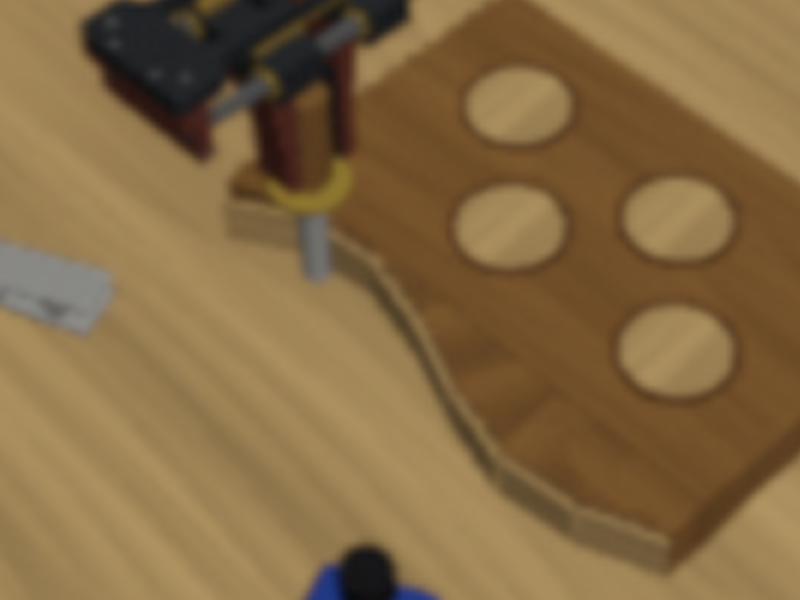

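Staves 0 to 4 are flush, forming one unbroken edge from (670,550) to (375,265). I'll finish staves 5 and 6.

>>> drive_tool:
  deltas:
    - [[0.5,-2,5],0,1]
    - [[0.5,-1,10],0,1]
    - [[0.5,0.5,15],0,1]
    - [[0.5,2.5,20],0,1]
    - [[1,4.5,25],0,1]
    - [[1,6.5,30],0,1]
    - [[1,8.5,35],0,1]
    - [[1,10,40],0,1]
    - [[1,12,45],0,1]
    - [[1,13.5,49],0,1]
    - [[1,15,53],0,1]

```text
time_s: 13.4
tool_pos: [0.6313, -0.1782, 0.0838]
tool_rot: [0.491, 0.512, -0.475, 0.521]
ft_force: [3.1, 0.1, -1.7]
opening: 0.263
```

```bash
python3 - <<'E'
from h import *; from cell import arm
bstate(arm)
E
```

```text
board xy [  83.7 -146.4] z 83.8 clear -2.2 st 6 F board [ 3.1 -0.1 -1.7] toolx [ 0.025  0.008 -1.   ] open 0.263 t 13.4 T [ 0.22 -0.7  -0.  ]
```

Now I'll back off outward and look at the edge.

>>> drive_tool:
  deltas:
    - [[0,10,6],0,1]
    - [[0,25,15],0,1]
    - [[-40,30,30],0,1]
    - [[-90,30,50],0,1]
    - [[-130,20,90],0,1]
    - [[-130,0,130],0,1]
    - [[-130,-20,160],0,1]
    - [[-130,-20,160],0,1]
    - [[-130,-20,160],0,1]

```text
time_s: 14.3
tool_pos: [0.6176, -0.3408, 0.2116]
tool_rot: [0.492, 0.512, -0.476, 0.519]
ft_force: [-0.0, 0.5, -1.3]
opening: 0.265
```

```bash
python3 - <<'E'
from h import *; from cell import arm
bstate(arm); go(arm,[.487,-.360,.170],.066)
for n in("scene","top"):
    p=arm.camera(n);im=cv2.resize(p["frame"][:,:,::-1],None,fx=6,fy=6,interpolation=cv2.INTER_CUBIC)
    c=(proj(p,[.61,-.06,.04])[0]*6).astype(int)
    cv2.imwrite(f"pics/s4{n}.png",im[max(0,c[1]-300):c[1]+300,max(0,c[0]-400):c[0]+400])
E
```

```text
board xy [  59.3 -307.7] z 211.6 clear 152.5 st 6 F board [-0.   0.5 -1.3] toolx [ 0.023  0.009 -1.   ] open 0.265 t 14.3 T [-0.12 -0.15 -0.  ]
delta [[38.4, -132.5, 11.2], np.float64(-0.03)] jawyaw 3.64 toolx [ 0.023  0.009 -1.   ] tcp [ 0.6176 -0.3408  0.2116] F [-0.   0.5 -1.3] open 0.265 t 14.3 j6 -0.6
```

View pics/s4scene.png

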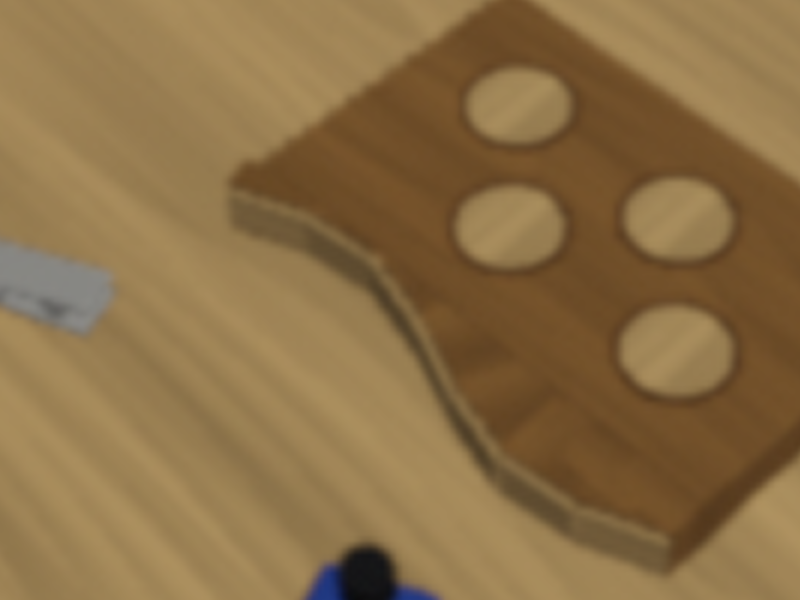

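View pics/s4top.png

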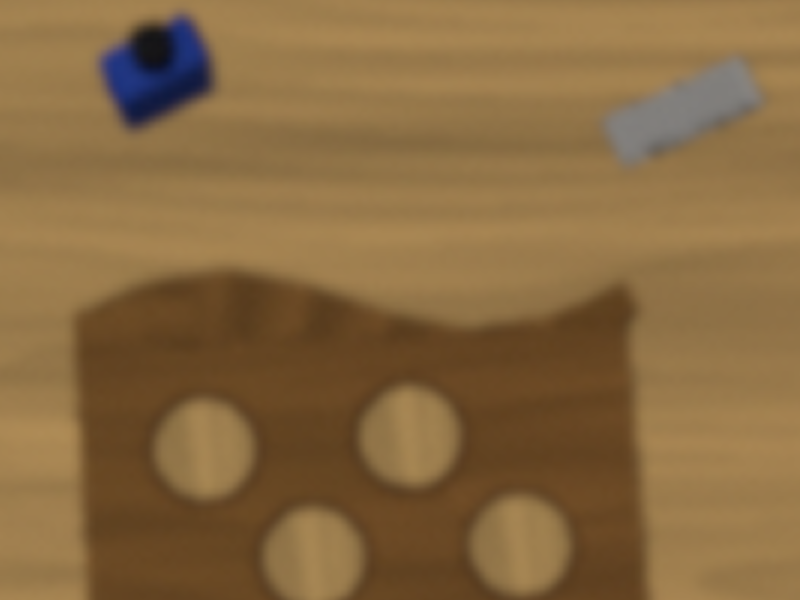

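All seven staves look flush in both views, with a smooth edge from (235,200) to (670,550) in the scene crop. Next I'll return the stylus.

```bash
python3 - <<'E'
from h import *; from cell import arm
go(arm,[.4857,-.3607,.158],.066)
E
```

```text
delta [[50.3, -135.2, 13.0], np.float64(0.0)] jawyaw 3.79 toolx [ 0.023  0.009 -1.   ] tcp [ 0.6186 -0.3392  0.2116] F [ 0.5  0.7 -0.9] open 0.266 t 14.4 j6 -0.6
```

>>> drive_tool:
  deltas:
    - [[0,-40,4],0,1]
    - [[0,-85,8],0,1]
    - [[0,-120,13],0,1]
    - [[20,-135,13],0,1]
    - [[50,-135,13],0,1]
    - [[50,-135,13],0,1]
    - [[50,-135,13],0,1]
    - [[50,-135,13],0,1]

```text
time_s: 15.2
tool_pos: [0.4874, -0.3606, 0.1595]
tool_rot: [0.491, 0.512, -0.475, 0.521]
ft_force: [-0.1, 0.0, -0.8]
opening: 0.269
```

```bash
python3 - <<'E'
from h import *; from cell import arm
go(arm,[.4857,-.3607,.081],.066)
o=[]
for n in("scene","top"):
    p=arm.camera(n);im=cv2.resize(p["frame"][:,:,::-1],None,fx=8,fy=8,interpolation=cv2.INTER_CUBIC)
    c=(proj(p,[.487,-.36,.08])[0]*8).astype(int);c=np.clip(c,[200,250],[512*8-200,384*8-250])
    o.append(im[c[1]-250:c[1]+250,c[0]-200:c[0]+200])
cv2.imwrite(f"pics/ins.png",np.hstack(o))
E
```

```text
delta [[78.4, -3.6, 0.5], np.float64(0.02)] jawyaw 3.87 toolx [ 0.024  0.008 -1.   ] tcp [ 0.4874 -0.3606  0.1595] F [-0.1  0.  -0.8] open 0.269 t 15.2 j6 -0.75
```

View pics/ins.png

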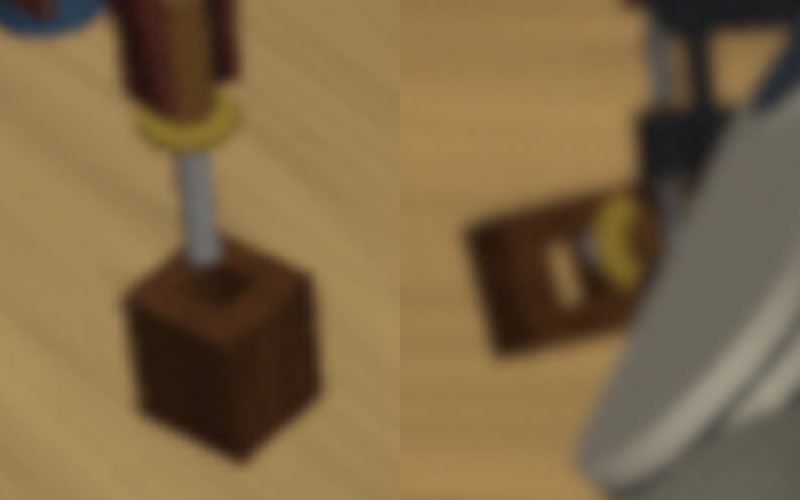

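```bash
python3 - <<'E'
from h import *; from cell import arm
s=arm.get_state();M=R.from_quat(s["tool_rot"]).as_matrix();tip=s["tool_pos"]+M[:,0]*.078;print("tip",tip)
o=[]
for n in("scene","top"):
    p=arm.camera(n);im=cv2.resize(p["frame"][:,:,::-1],None,fx=8,fy=8,interpolation=cv2.INTER_CUBIC)
    def dr(P,col): cv2.polylines(im,[((proj(p,P)+.5)*8-.5).astype(np.int32)],True,col,1)
    a=np.linspace(0,2*np.pi,30)
    for h in(0,.062): 
        c=s["tool_pos"]+M[:,0]*(.078-h); dr(np.array([c+.007*(M[:,1]*np.cos(t)+M[:,2]*np.sin(t)) for t in a]),(0,0,255))
    cc=s["tool_pos"]+M[:,0]*(.078-.062); dr(np.array([cc+.020*(M[:,1]*np.cos(t)+M[:,2]*np.sin(t)) for t in a]),(0,0,255))
    for hs in(.012,.028):
        sq=np.array([[1,1],[1,-1],[-1,-1],[-1,1]])*hs
        dr(np.c_[inworld([.486,-.360,.20],sq),np.full(4,.064)],(0,255,0))
    sq=np.array([[1,1],[1,-1],[-1,-1],[-1,1]])*.028
    dr(np.c_[inworld([.486,-.360,.20],sq),np.full(4,.0)],(0,255,0))
    c=(proj(p,[.487,-.36,.08])[0]*8).astype(int);c=np.clip(c,[200,250],[512*8-200,384*8-250])
    o.append(im[c[1]-250:c[1]+250,c[0]-200:c[0]+200])
cv2.imwrite(f"pics/ins2.png",np.hstack(o))
E
```

```text
tip [ 0.48908866 -0.36022938  0.08160849]
```

View pics/ins2.png

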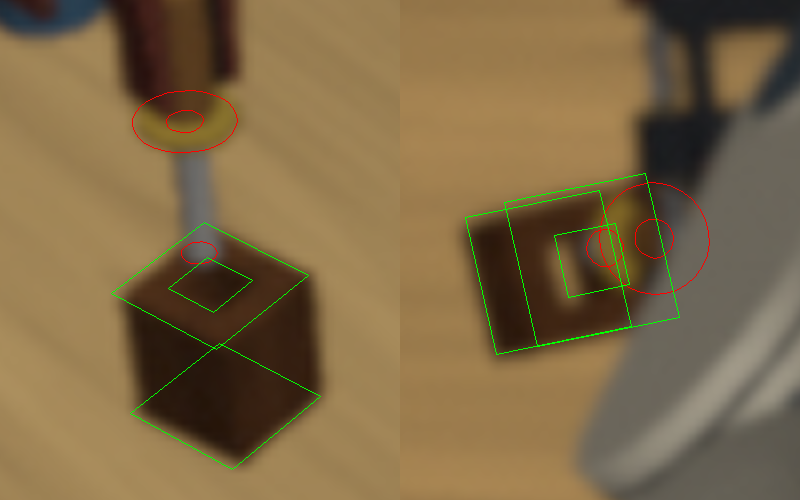

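The tip is right above the hole and slightly off towards +x (about 3 mm). I'll shift towards -x as I insert.

>>> drive_tool:
  deltas:
    - [[0,-4,-0.5],0,1]
    - [[0,-4,-0.5],0,1]
    - [[20,-4.5,-0.5],0,1]
    - [[40,-5,-0.5],0,1]
    - [[60,-5.5,-0.5],0,1]
    - [[60,-5.5,-0.5],0,1]
    - [[60,-5.5,-0.5],0,1]

```text
time_s: 16.1
tool_pos: [0.4826, -0.3603, 0.0993]
tool_rot: [0.491, 0.512, -0.475, 0.52]
ft_force: [0.7, 0.1, -0.3]
opening: 0.266
```

```bash
python3 - <<'E'
from h import *; from cell import arm
go(arm,[.4837,-.3597,.081],.066);print(arm.get_state()["torque"])
E
```

```text
delta [[18.3, 0.7, -0.4], np.float64(0.0)] jawyaw 3.81 toolx [ 0.024  0.009 -1.   ] tcp [ 0.4826 -0.3603  0.0993] F [ 0.7  0.1 -0.3] open 0.266 t 16.1 j6 -0.76
[-0.05807831 -0.08373786 -0.00913072]
```

Inserted 40 mm with no contact force. I'll lower it the rest of the way and release.

>>> drive_tool:
  deltas:
    - [[10,0.5,0],0,1]
    - [[17,1,0],0,1]
    - [[18,1,0],0,1]
    - [[18,1,0],0,1]
    - [[18,1,0],0,0]
    - [[18,1,0],0,0]
    - [[18,1,0],0,0]
    - [[18,1,0],0,0]
    - [[18,1,0],0,0]
    - [[18,1,0],0,0]
    - [[18,1,0],0,0]

```text
time_s: 17.2
tool_pos: [0.484, -0.36, 0.0813]
tool_rot: [0.491, 0.512, -0.475, 0.52]
ft_force: [0.1, -0.1, 0.2]
opening: 0.863
```

>>> drive_tool:
  deltas:
    - [[-30,0,0],0,0]
    - [[-75,-2,0],0,0]
    - [[-120,-3,0],0,0]
    - [[-150,-3,0],0,0]
    - [[-150,-3,-50],0,0]
    - [[-150,-3,-100],0,0]
    - [[-150,-3,-150],0,0]
    - [[-150,-3,-200],0,0]
    - [[-150,-3,-240],0,0]
    - [[-150,-3,-240],0,0]

```text
time_s: 18.2
tool_pos: [0.4604, -0.1183, 0.2329]
tool_rot: [0.49, 0.514, -0.474, 0.521]
ft_force: [0.0, -0.4, -0.8]
opening: 1.002
```

```bash
cat > look.py <<'E'
from h import *; from cell import arm; import sys
tag=sys.argv[1]
bstate(arm)
for n in ("scene","top"):
    p=arm.camera(n);cv2.imwrite(f"pics/{n}{tag}.png",cv2.resize(p["frame"][:,:,::-1],(800,600),interpolation=cv2.INTER_CUBIC))
    for t in ["stylus","holder","pockets","weight0","roundel0"]:
        for d in arm.mark_of(p,t): 
            if d["confidence"]>.35: print(n,t,np.round(d["xyz"],4),round(d["confidence"],2))
E
python3 look.py 5
```

```text
board xy [-82.8 -75.4] z 232.9 clear 128.0 st 5 F board [-0.  -0.4 -0.8] toolx [ 0.023  0.01  -1.   ] open 1.002 t 18.2 T [-0.04 -0.12  0.01]
scene stylus [ 0.4862 -0.3577  0.0009] 0.46
scene holder [ 0.4837 -0.3589  0.003 ] 0.9
scene pockets [ 0.4724  0.3246 -0.002 ] 0.7
scene weight0 [ 6.077e-01  3.893e-01 -1.000e-04] 0.94
scene weight0 [0.4308 0.2865 0.0051] 0.75
scene weight0 [0.5147 0.3666 0.0009] 0.69
scene weight0 [0.5114 0.2849 0.0073] 0.64
scene weight0 [0.3283 0.3227 0.0013] 0.58
scene weight0 [ 0.6605 -0.4378 -0.0037] 0.45
scene roundel0 [ 0.4836 -0.1255  0.0384] 0.84
scene roundel0 [0.5337 0.0399 0.0341] 0.78
scene roundel0 [ 0.4759 -0.0184  0.0378] 0.77
scene roundel0 [ 0.541  -0.0646  0.0356] 0.6
scene roundel0 [ 7.274e-01 -2.132e-01 -7.000e-04] 0.52
top stylus [ 0.4835 -0.3604  0.0012] 0.65
top holder [ 0.4841 -0.3606  0.0013] 0.54
top pockets [ 0.4691  0.3231 -0.0025] 0.68
top weight0 [0.5113 0.3635 0.008 ] 0.74
top weight0 [ 0.6115  0.3945 -0.0017] 0.66
top weight0 [0.5129 0.2784 0.0085] 0.52
top weight0 [0.4291 0.2853 0.0017] 0.5
top weight0 [ 0.5132  0.4559 -0.0024] 0.5
top weight0 [0.3254 0.3224 0.0015] 0.47
top roundel0 [ 0.4844 -0.118   0.0379] 0.97
top roundel0 [0.5351 0.0433 0.0377] 0.9
top roundel0 [ 0.4801 -0.0172  0.0402] 0.84
top roundel0 [ 0.5398 -0.0672  0.033 ] 0.55
```

```bash
python3 - <<'E'
from h import *; from cell import arm
# refine roundels with ellipse fits of light discs in both cams
est=[(.4837,-.1220),(.535,.0411),(.4782,-.0172),(.5405,-.0659)]
o=[]
for n in("scene","top"):
    p=arm.camera(n); g=p["frame"].astype(float).sum(2)
    for e in est:
        def model(c,r=.028):
            a=np.linspace(0,2*np.pi,60);m=render(p,[np.c_[c[0]+r*np.cos(a),c[1]+r*np.sin(a),np.full(60,.036)]]);return m
        roi=model(e,.045)>0.5
        if roi.sum()<20: continue
        gg=np.where(roi,g,0)
        def cost(v):
            c=v[:2]; m=model(c,.0295); x=m[roi]; y=g[roi]; A=np.c_[x,np.ones_like(x)]
            return np.linalg.lstsq(A,y,rcond=None)[1][0]
        r=minimize(cost,e,method="Nelder-Mead",options=dict(initial_simplex=[e,(e[0]+.005,e[1]),(e[0],e[1]+.005)],xatol=1e-5))
        print(n,np.round(r.x,4),r.fun/np.var(g[roi])/roi.sum())
    im=cv2.resize(p["frame"][:,:,::-1],None,fx=6,fy=6,interpolation=cv2.INTER_CUBIC)
    c=(proj(p,[.485,-.36,.08])[0]*6).astype(int);c=np.clip(c,[200,250],[512*6-200,384*6-250])
    o.append(im[c[1]-250:c[1]+250,c[0]-200:c[0]+200])
cv2.imwrite(f"pics/back.png",np.hstack(o))
E
```

```text
scene [ 0.4838 -0.1231] 0.3148876317391319
scene [0.5306 0.0403] 0.35211550920193596
scene [ 0.4748 -0.0172] 0.3446532633234069
scene [ 0.5387 -0.0674] 0.35065586796830484
top [ 0.4878 -0.1555] 0.5131106345219257
top [0.5342 0.0434] 0.2983394627508449
top [ 0.4785 -0.0133] 0.30188271222316865
top [ 0.5408 -0.0634] 0.35424147004302564
```

View pics/back.png

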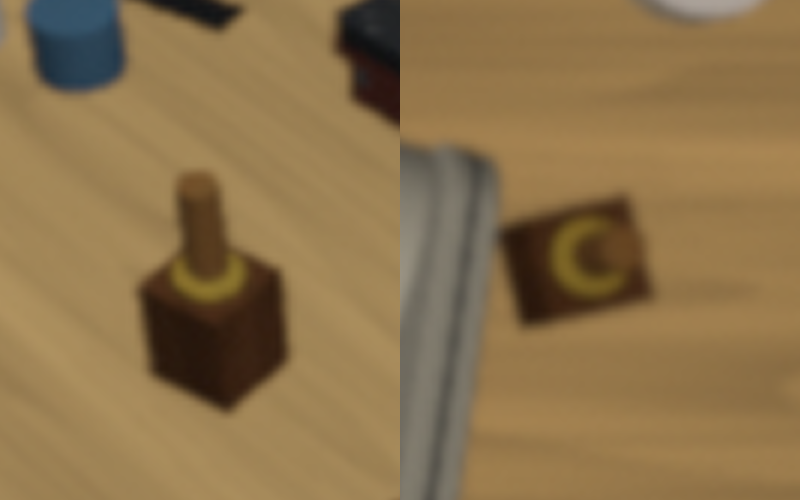

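View pics/scene5.png

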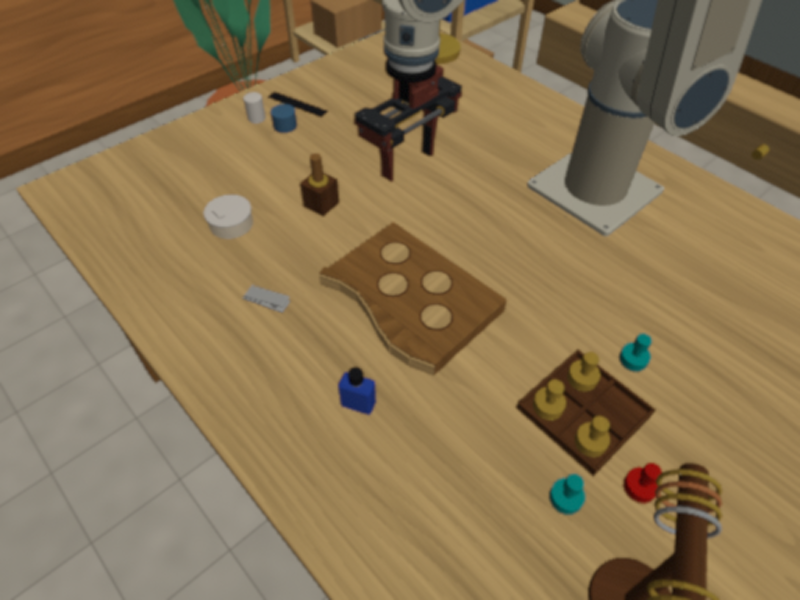

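The stylus is back in its holder, upright with the collar seated (crop pixels (208,260) scene and (595,255) top). The three brass weights are still in their pockets, unmoved. Now the weights.

```bash
python3 - <<'E'
from h import *; from cell import arm
go(arm,[.5115,.2805,.150],.066)
E
```

```text
delta [[87.4, 74.5, -398.0], np.float64(0.0)] jawyaw 3.78 toolx [ 0.024  0.009 -1.   ] tcp [ 0.4614 -0.1223  0.2328] F [ 1.1  0.4 -0. ] open 1.004 t 18.9 j6 -0.37
```

>>> drive_tool:
  deltas:
    - [[0,10,-50],0,0.4]
    - [[0,20,-100],0,0.4]
    - [[0,30,-150],0,0.4]
    - [[0,40,-200],0,0.4]
    - [[0,50,-250],0,0.4]
    - [[0,60,-300],0,0.4]
    - [[20,70,-350],0,0.4]
    - [[50,74.5,-398],0,0.4]
    - [[87,74.5,-398],0,0.4]
    - [[87,74.5,-398],0,0.4]
    - [[87,74.5,-398],0,0.4]
  force: 40

```text
time_s: 20.0
tool_pos: [0.5107, 0.2801, 0.1498]
tool_rot: [0.49, 0.513, -0.476, 0.52]
ft_force: [-0.5, 0.1, 1.0]
opening: 0.602
```

```bash
cat > wl.py <<'E'
# fit brass weights (foot disc model) near estimates; report per camera
from h import *; from cell import arm; import sys
def wpolys(c,z):
    a=np.linspace(0,2*np.pi,40);P=[]
    for r,z0,z1 in((.025,0,.022),(.006,.022,.042),(.013,.042,.065)):
        o=np.c_[c[0]+r*np.cos(a),c[1]+r*np.sin(a)]; P+=prism(o,z+z0,z+z1)
    return P
def fit(p,c,z):
    m=None
    f=cv2.cvtColor(p["frame"],cv2.COLOR_RGB2HSV).astype(int)
    roi=cv2.dilate((render(p,wpolys(c,z))>.3).astype(np.uint8),np.ones((9,9)))>0
    brass=((f[...,0]>=20)&(f[...,0]<=34)&(f[...,1]>130)).astype(float)
    def cost(v): return np.abs(render(p,wpolys(v,z))-brass)[roi].sum()
    r=minimize(cost,c,method="Nelder-Mead",options=dict(initial_simplex=[c,(c[0]+.006,c[1]),(c[0],c[1]+.006)],xatol=1e-5))
    return r.x,r.fun/render(p,wpolys(c,z)).sum(),brass
E
python3 - <<'E'
from wl import *
go(arm,[.5115,.2805,.041],.066)
for n in("scene","top"):
    p=arm.camera(n)
    for c in((.513,.3645),(.5115,.2805),(.4297,.2848)):
        r=fit(p,c,.006);print(n,np.round(r[0],4),round(r[1],2))
    cv2.imwrite(f"pics/b{n}.png",cv2.resize(np.hstack([p["frame"][:,:,::-1],cv2.cvtColor((r[2]*255).astype(np.uint8),cv2.COLOR_GRAY2BGR)]),(800,300)))
E
```

```text
delta [[108.8, -1.6, 0.3], np.float64(0.01)] jawyaw 3.84 toolx [ 0.021  0.007 -1.   ] tcp [0.5107 0.2801 0.1498] F [-0.5  0.1  1. ] open 0.602 t 20.0 j6 0.42
scene [0.5091 0.3664] 0.11
scene [0.5091 0.2811] 0.1
scene [0.4241 0.286 ] 0.19
top [0.5122 0.3529] 0.99
top [0.5124 0.2839] 0.27
top [0.4357 0.2844] 0.95
```

View pics/bscene.png

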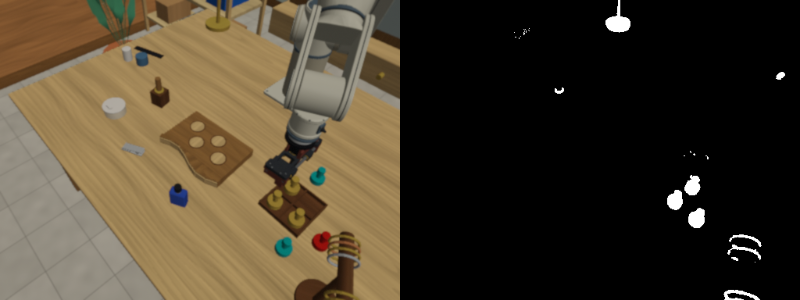

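The mask picks out the three brass weights cleanly. I'll descend on the one at (0.511, 0.281).

>>> drive_tool:
  deltas:
    - [[40,-1.5,-1],0,0.4]
    - [[80,-1.5,-1],0,0.4]
    - [[105,-1.5,-1],0,0.4]
    - [[109,-1.5,-1],0,0.4]
    - [[109,-1.5,-1],0,0.4]
    - [[109,-1.5,-1],0,1]
    - [[109,-1.5,-1],0,1]
    - [[109,-1.5,-1],0,1]
    - [[109,-1.5,-1],0,1]
    - [[109,-1.5,-1],0,1]
    - [[109,-1.5,-1],0,1]
    - [[109,-1.5,-1],0,1]
  force: 40

```text
time_s: 21.3
tool_pos: [0.5136, 0.2821, 0.0441]
tool_rot: [0.492, 0.512, -0.475, 0.52]
ft_force: [-2.2, -0.4, 7.8]
opening: 0.291
```

```bash
python3 - <<'E'
from h import *; from cell import arm
go(arm,[.5335,.0415,.0715],.066)
E
```

```text
delta [[-29.2, 4.8, 241.2], np.float64(-0.01)] jawyaw 3.74 toolx [ 0.026  0.01  -1.   ] tcp [0.5136 0.2821 0.0441] F [-2.2 -0.4  7.8] open 0.291 t 21.3 j6 0.42
```

>>> drive_tool:
  deltas:
    - [[-5,0,0],0,1]
    - [[-30,0,0],0,1]
    - [[-60,0,0],0,1]
    - [[-90,0,0],0,1]
    - [[-90,0,0],0,1]
    - [[-90,0,0],0,1]

```text
time_s: 21.9
tool_pos: [0.5113, 0.2813, 0.1342]
tool_rot: [0.492, 0.512, -0.474, 0.521]
ft_force: [-0.0, -0.1, -3.2]
opening: 0.287
```

```bash
python3 - <<'E'
from h import *; from cell import arm
go(arm,[.5335,.0415,.0735],.066)
p=arm.camera("scene");im=cv2.resize(p["frame"][:,:,::-1],None,fx=6,fy=6,interpolation=cv2.INTER_CUBIC)
c=(proj(p,[.51,.28,.1])[0]*6).astype(int)
cv2.imwrite(f"pics/w1.png",im[max(0,c[1]-300):c[1]+300,max(0,c[0]-400):c[0]+400])
E
```

```text
delta [[58.9, 4.8, 241.2], np.float64(-0.01)] jawyaw 3.74 toolx [ 0.027  0.01  -1.   ] tcp [0.5113 0.2813 0.1342] F [-0.  -0.1 -3.2] open 0.287 t 21.9 j6 0.42
```

View pics/w1.png

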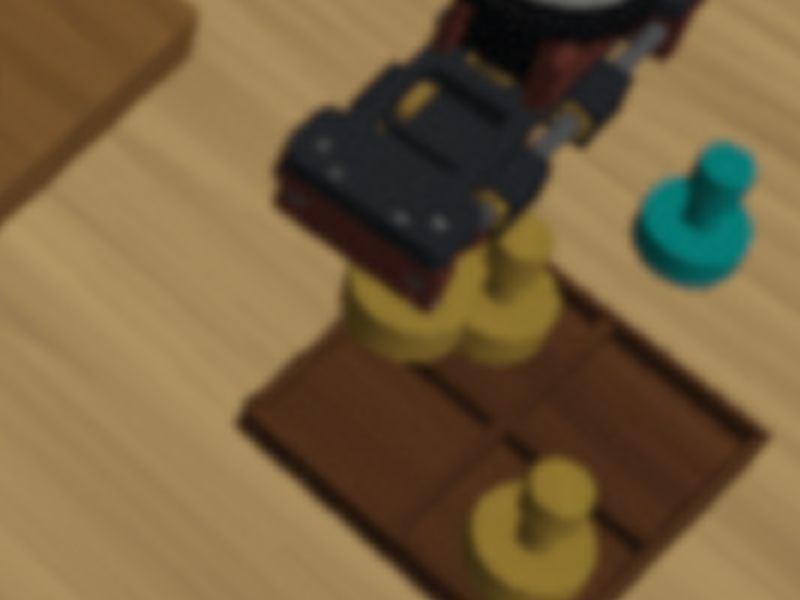

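The weight is held upright (3.2 N), with its foot at crop pixel (410,310), and is clear of the tray. I'll carry it to the mark at (0.5335, 0.0415).

>>> drive_tool:
  deltas:
    - [[-10,0,40],0,1]
    - [[-10,1,80],0,1]
    - [[-10,2,120],0,1]
    - [[-10,3,160],0,1]
    - [[-10,4,200],0,1]
    - [[0,5,241],0,1]
    - [[25,5,241],0,1]
    - [[45,5,241],0,1]
    - [[53,5,241],0,1]
    - [[53,5,241],0,1]
    - [[53,5,241],0,1]

```text
time_s: 23.05
tool_pos: [0.5326, 0.0415, 0.0783]
tool_rot: [0.491, 0.512, -0.475, 0.52]
ft_force: [-0.3, 1.0, -2.2]
opening: 0.288
```

```bash
python3 - <<'E'
from wl import *
go(arm,[.5335,.0415,.0735],.066)
s=arm.get_state()
for n in("scene","top"):
    p=arm.camera(n);im=cv2.resize(p["frame"][:,:,::-1],None,fx=6,fy=6,interpolation=cv2.INTER_CUBIC)
    a=np.linspace(0,2*np.pi,40)
    for C,r,z,col in(((.5335,.0415),.03,.036,(0,0,255)),(s["tool_pos"][:2],.025,s["tool_pos"][2]-.038+.022,(0,255,0)),(s["tool_pos"][:2],.025,s["tool_pos"][2]-.038,(0,255,0))):
        cv2.polylines(im,[((proj(p,np.c_[C[0]+r*np.cos(a),C[1]+r*np.sin(a),np.full(40,z)])+.5)*6-.5).astype(np.int32)],True,col,1)
    c=(proj(p,[.53,.04,.05])[0]*6).astype(int)
    cv2.imwrite(f"pics/w2{n}.png",im[max(0,c[1]-300):c[1]+300,max(0,c[0]-400):c[0]+400])
E
```

```text
delta [[4.8, 0.8, 0.1], np.float64(0.0)] jawyaw 3.78 toolx [ 0.024  0.009 -1.   ] tcp [0.5326 0.0415 0.0783] F [-0.3  1.  -2.2] open 0.288 t 23.05 j6 -0.02
```

View pics/w2scene.png

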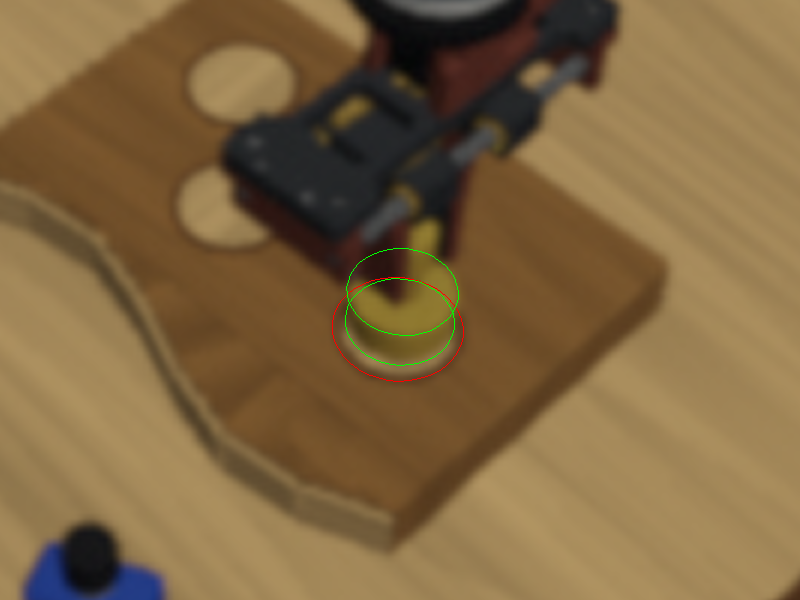

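View pics/w2top.png

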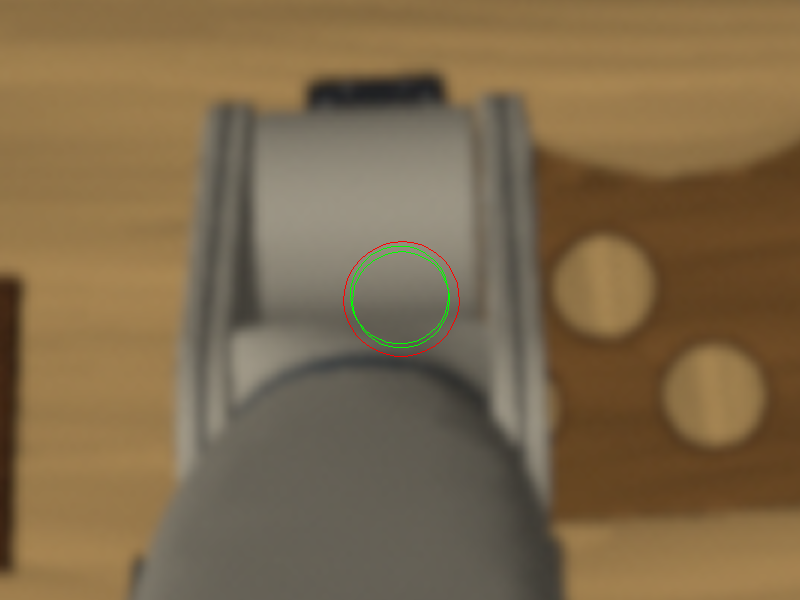

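The weight sits over the mark within about 2 mm in the scene view (foot at (400,320), mark at (398,328)). The top view is blocked by the arm. I'll lower, release and retreat so both cameras can check it.

>>> drive_tool:
  deltas:
    - [[2,1,0],0,1]
    - [[4,1,0],0,1]
    - [[5,1,0],0,1]
    - [[5,1,0],0,1]
    - [[5,1,0],0,0.4]
    - [[5,1,0],0,0.4]
    - [[5,1,0],0,0.4]
    - [[5,1,0],0,0.4]
    - [[-20,1,0],0,0.4]
    - [[-60,1,0],0,0.4]
    - [[-100,1,0],0,0.4]
    - [[-120,1,0],0,0.4]

```text
time_s: 24.35
tool_pos: [0.5324, 0.0406, 0.2025]
tool_rot: [0.493, 0.511, -0.474, 0.522]
ft_force: [-0.2, 0.7, -0.3]
opening: 0.596
```

>>> drive_tool:
  deltas:
    - [[0,-40,-30],0,0.4]
    - [[0,-60,-70],0,0.4]
    - [[0,-80,-120],0,0.4]
    - [[0,-100,-170],0,0.4]
    - [[0,-107,-220],0,0.4]
    - [[0,-107,-243],0,0.4]
    - [[0,-107,-243],0,0.4]
    - [[0,-107,-243],0,0.4]

```text
time_s: 25.15
tool_pos: [0.4092, 0.2764, 0.2008]
tool_rot: [0.492, 0.511, -0.473, 0.522]
ft_force: [-0.3, -0.1, 0.0]
opening: 0.599
```

```bash
python3 - <<'E'
from wl import *
go(arm,[.429,.285,.0415],.066)
for n in("scene","top"):
    p=arm.camera(n);im=cv2.resize(p["frame"][:,:,::-1],None,fx=6,fy=6,interpolation=cv2.INTER_CUBIC)
    r=fit(p,(.5335,.0415),.036);print(n,np.round(r[0],4),round(r[1],2))
    a=np.linspace(0,2*np.pi,40)
    for C,rr,z,col in((r[0],.025,.058,(0,255,0)),(r[0],.025,.036,(0,255,0)),(r[0],.030,.036,(255,0,255))):
        cv2.polylines(im,[((proj(p,np.c_[C[0]+rr*np.cos(a),C[1]+rr*np.sin(a),np.full(40,z)])+.5)*6-.5).astype(np.int32)],True,col,1)
    c=(proj(p,[.53,.04,.05])[0]*6).astype(int)
    cv2.imwrite(f"pics/w3{n}.png",im[max(0,c[1]-300):c[1]+300,max(0,c[0]-400):c[0]+400])
    for w in((.513,.3645),(.4297,.2848)):
        r=fit(p,w,.006);print(n,np.round(r[0],4),round(r[1],2))
E
```

```text
delta [[159.9, 15.5, -6.2], np.float64(0.02)] jawyaw 3.89 toolx [ 0.03   0.009 -1.   ] tcp [0.4092 0.2764 0.2008] F [-0.3 -0.1  0. ] open 0.599 t 25.15 j6 0.51
scene [0.5338 0.0411] 0.08
scene [0.5103 0.3723] 0.11
scene [0.4238 0.2861] 0.09
top [0.5347 0.0427] 0.07
top [0.5351 0.4459] 0.18
top [0.427 0.289] 0.07
```

View pics/w3scene.png

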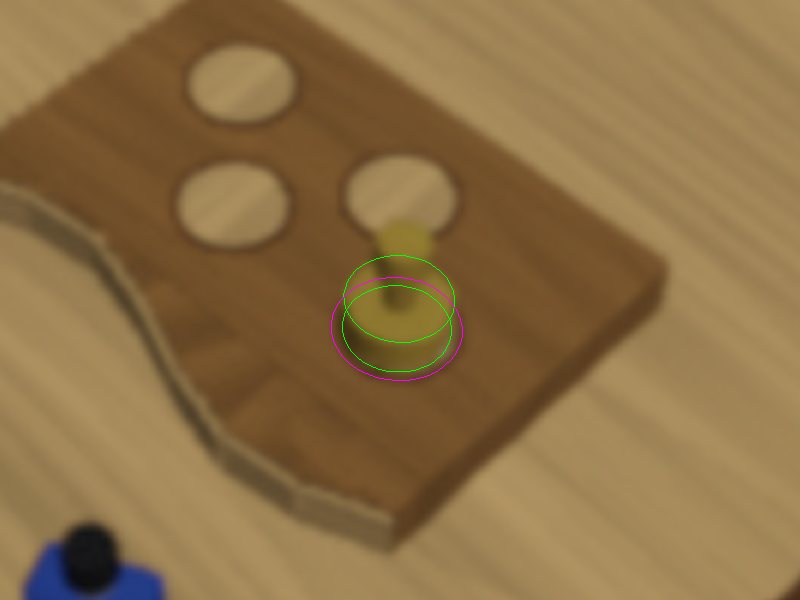

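View pics/w3top.png

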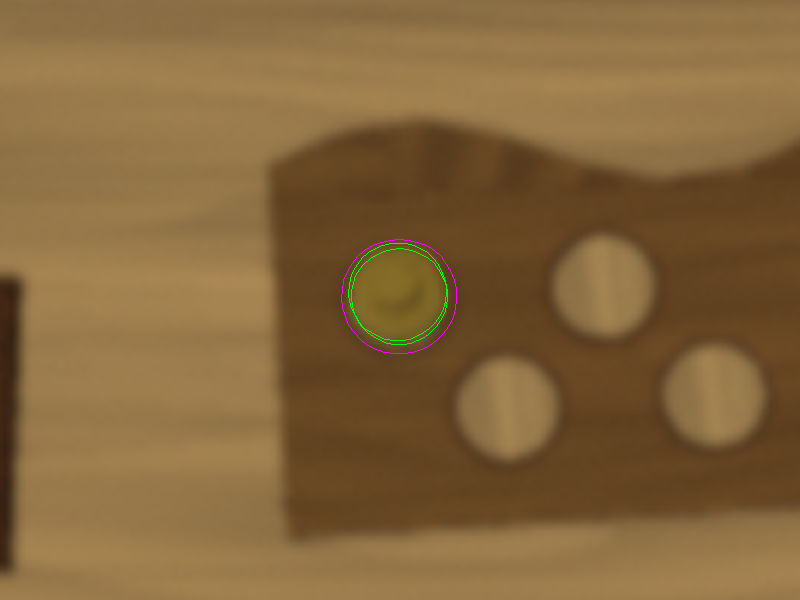

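```bash
python3 - <<'E'
from wl import *
o=[]
for n in("scene","top"):
    p=arm.camera(n);cv2.imwrite(f"pics/{n}6.png",cv2.resize(p["frame"][:,:,::-1],(800,600),interpolation=cv2.INTER_CUBIC))
    im=cv2.resize(p["frame"][:,:,::-1],None,fx=14,fy=14,interpolation=cv2.INTER_CUBIC)
    c=(proj(p,[.5335,.0415,.05])[0]*14).astype(int); o.append(im[c[1]-200:c[1]+200,c[0]-200:c[0]+200])
o=np.hstack(o);o=np.clip(o.astype(float)*1.8-20,0,255)
cv2.imwrite("pics/w4.png",o)
E
```

```text
[ WARN:0@3.478] global loadsave.cpp:1063 imwrite_ Unsupported depth image for selected encoder is fallbacked to CV_8U.
```

View pics/w4.png

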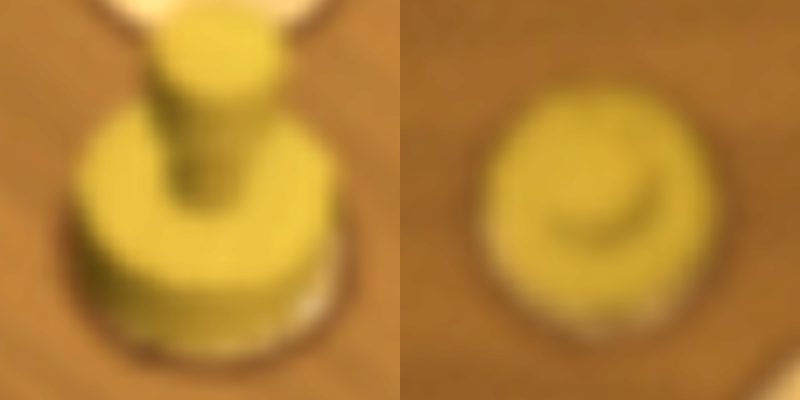

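View pics/top6.png

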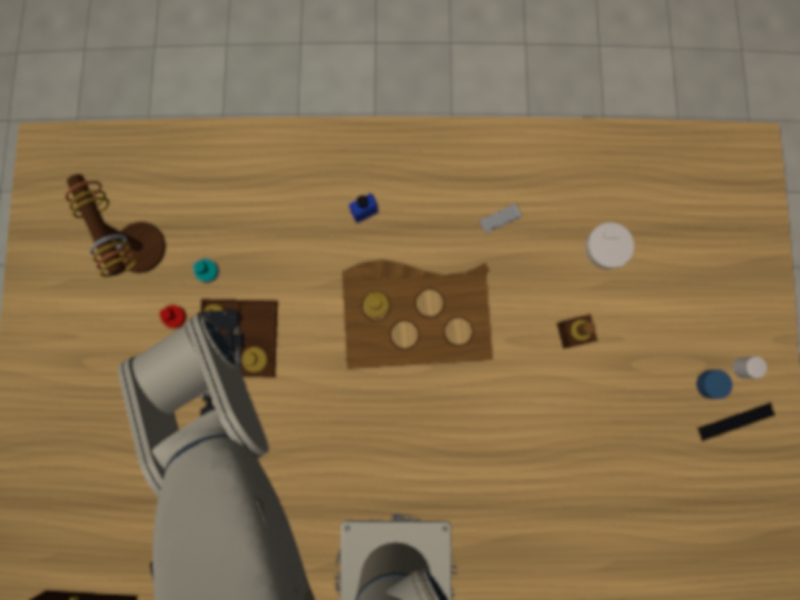

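View pics/scene6.png

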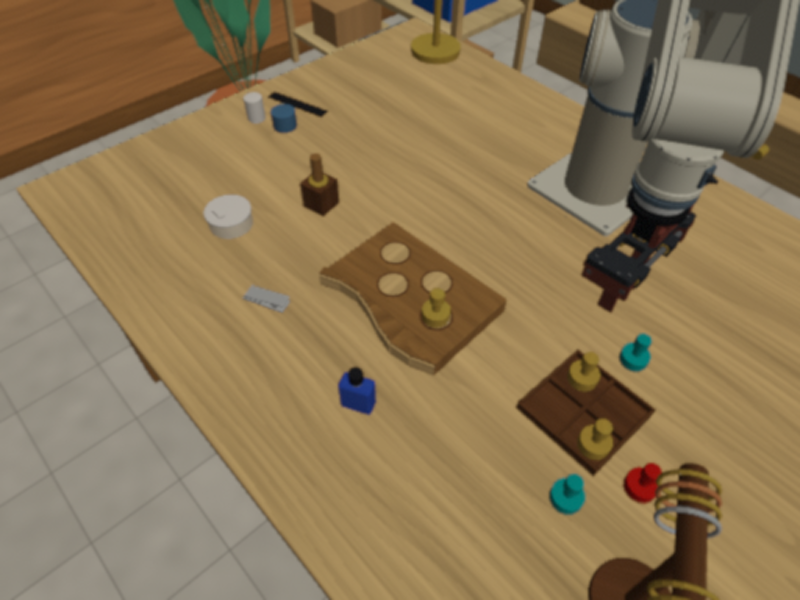

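The first weight is centred on its mark to about 1 mm. In the enlarged view the light ring shows almost evenly: foot at (210,240) scene and (600,205) top. The far tray weight has shifted about 6–8 mm inside its pocket, apparently the announced knock, so I'll remeasure it before grasping. Next is the near weight at (0.427, 0.287).

```bash
python3 - <<'E'
from h import *; from cell import arm
go(arm,[.4275,.287,.043],.066)
E
```

```text
delta [[158.4, 13.7, -9.8], np.float64(-0.02)] jawyaw 3.69 toolx [ 0.03   0.009 -1.   ] tcp [0.4098 0.2749 0.2009] F [ 0.2 -0.5 -0.6] open 0.604 t 25.35 j6 0.51
```

>>> drive_tool:
  deltas:
    - [[20,14,-9],0,0.4]
    - [[60,14,-9],0,0.4]
    - [[100,14,-9.5],0,0.4]
    - [[140,14,-10],0,0.4]
    - [[158,14,-10],0,0.4]
    - [[158,14,-10],0,0.4]
    - [[158,14,-10],0,1]
    - [[158,14,-10],0,1]
    - [[158,14,-10],0,1]
    - [[158,14,-10],0,1]
    - [[158,14,-10],0,1]
    - [[158,14,-10],0,1]

```text
time_s: 26.55
tool_pos: [0.4282, 0.2875, 0.0446]
tool_rot: [0.493, 0.51, -0.474, 0.522]
ft_force: [-1.0, -2.1, 6.9]
opening: 0.291
```

```bash
python3 - <<'E'
from h import *; from cell import arm
go(arm,[.484,-.1215,.074],.066)
E
```

```text
delta [[-31.6, 30.2, 411.5], np.float64(-0.02)] jawyaw 3.7 toolx [ 0.031  0.01  -0.999] tcp [0.4282 0.2875 0.0446] F [-1.  -2.1  6.9] open 0.291 t 26.55 j6 0.52
```

>>> drive_tool:
  deltas:
    - [[-30,0,0],0,1]
    - [[-75,0,0],0,1]
    - [[-120,0,0],0,1]
    - [[-120,3,45],0,1]
    - [[-120,6,90],0,1]
    - [[-120,9,135],0,1]
    - [[-120,12,180],0,1]
    - [[-120,15,225],0,1]
    - [[-120,18,270],0,1]
    - [[-120,22,315],0,1]
    - [[-120,26,360],0,1]
    - [[-120,29.5,411],0,1]

```text
time_s: 27.75
tool_pos: [0.4801, -0.1223, 0.1628]
tool_rot: [0.494, 0.51, -0.473, 0.522]
ft_force: [0.7, 0.7, -2.3]
opening: 0.286
```

```bash
python3 - <<'E'
from h import *; from cell import arm
go(arm,[.4835,-.121,.0745],.066)
E
```

```text
delta [[88.3, 0.6, -0.4], np.float64(-0.01)] jawyaw 3.72 toolx [ 0.032  0.01  -0.999] tcp [ 0.4801 -0.1223  0.1628] F [ 0.7  0.7 -2.3] open 0.286 t 27.75 j6 -0.37
```

>>> drive_tool:
  deltas:
    - [[30,0.5,-0.5],0,1]
    - [[60,0.5,-0.5],0,1]
    - [[80,0.5,-0.5],0,1]
    - [[83,0.5,-0.5],0,1]
    - [[83,0.5,-0.5],0,1]
    - [[83,0.5,-0.5],0,1]

```text
time_s: 28.35
tool_pos: [0.4839, -0.121, 0.0809]
tool_rot: [0.494, 0.51, -0.473, 0.522]
ft_force: [-0.2, 0.2, -1.9]
opening: 0.288
```

```bash
python3 - <<'E'
from wl import *
go(arm,[.4835,-.121,.0745],.066)
s=arm.get_state();M=R.from_quat(s["tool_rot"]).as_matrix()
for n in("scene",):
    p=arm.camera(n);im=cv2.resize(p["frame"][:,:,::-1],None,fx=8,fy=8,interpolation=cv2.INTER_CUBIC)
    a=np.linspace(0,2*np.pi,40)
    for C,r,z,col in(((.4835,-.121),.03,.036,(0,0,255)),(s["tool_pos"][:2],.025,s["tool_pos"][2]-.0385+.022,(0,255,0)),(s["tool_pos"][:2],.025,s["tool_pos"][2]-.0385,(0,255,0))):
        cv2.polylines(im,[((proj(p,np.c_[C[0]+r*np.cos(a),C[1]+r*np.sin(a),np.full(40,z)])+.5)*8-.5).astype(np.int32)],True,col,1)
    c=(proj(p,[.484,-.121,.05])[0]*8).astype(int)
    cv2.imwrite(f"pics/w5{n}.png",im[max(0,c[1]-300):c[1]+300,max(0,c[0]-400):c[0]+400])
E
```

```text
delta [[6.4, -0.6, 0.0], np.float64(-0.01)] jawyaw 3.75 toolx [ 0.033  0.009 -0.999] tcp [ 0.4839 -0.121   0.0809] F [-0.2  0.2 -1.9] open 0.288 t 28.35 j6 -0.37
```

View pics/w5scene.png

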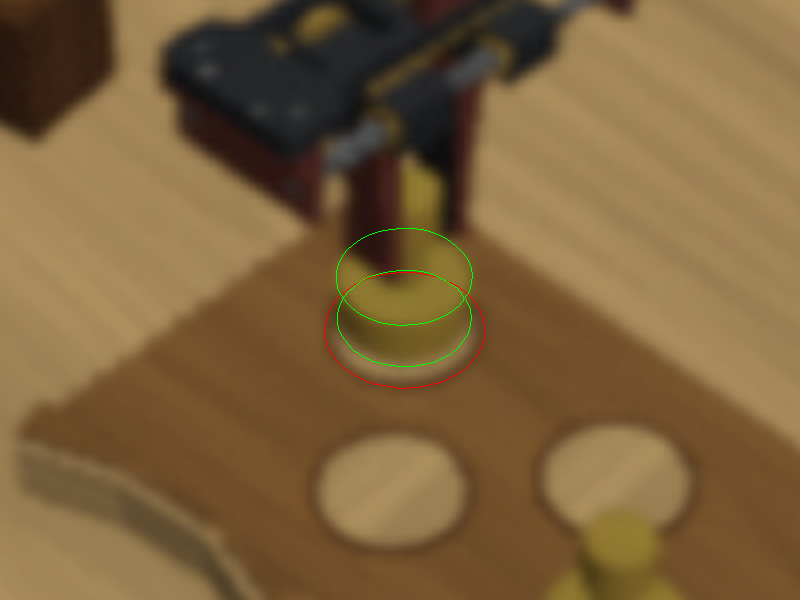

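The foot at (403,310) sits centred above the mark ring at (403,330). I'll lower and release.

>>> drive_tool:
  deltas:
    - [[3,-0.5,0],0,1]
    - [[5.5,-0.5,0],0,1]
    - [[6.5,-0.5,0],0,1]
    - [[6.5,-0.5,0],0,1]
    - [[6.5,-0.5,0],0,0.4]
    - [[6.5,-0.5,0],0,0.4]
    - [[6.5,-0.5,0],0,0.4]
    - [[6.5,-0.5,0],0,0.4]
    - [[-20,-0.5,0],0,0.4]
    - [[-60,-0.5,0],0,0.4]
    - [[-100,-0.5,0],0,0.4]
    - [[-120,-0.5,0],0,0.4]

```text
time_s: 29.6
tool_pos: [0.4807, -0.1225, 0.204]
tool_rot: [0.494, 0.508, -0.472, 0.524]
ft_force: [-0.3, 1.0, -0.5]
opening: 0.6
```

```bash
python3 - <<'E'
from wl import *
bstate(arm)
for n in("scene","top"):
    p=arm.camera(n)
    for w,z in(((.513,.372),.006),((.5335,.0415),.036),((.4835,-.121),.036)):
        r=fit(p,w,z);print(n,np.round(r[0],4),round(r[1],2))
    for d in arm.mark_of(p,"weight0"): print(n,np.round(d["xyz"],4),round(d["confidence"],2))
    im=cv2.resize(p["frame"][:,:,::-1],None,fx=6,fy=6,interpolation=cv2.INTER_CUBIC)
    c=(proj(p,[.513,.37,.03])[0]*6).astype(int)
    cv2.imwrite(f"pics/w6{n}.png",im[max(0,c[1]-250):c[1]+250,max(0,c[0]-300):c[0]+300])
E
```

```text
board xy [-62.9 -81. ] z 204.0 clear 108.7 st 5 F board [-0.2  1.  -0.5] toolx [ 0.037  0.008 -0.999] open 0.6 t 29.6 T [-0.03 -0.09 -0.03]
scene [0.5094 0.3721] 0.11
scene [0.5342 0.0414] 0.08
scene [ 0.484  -0.1214] 0.11
scene [ 0.4865 -0.1236  0.0361] 0.85
scene [ 0.5142  0.3702 -0.001 ] 0.79
scene [0.5351 0.0467 0.0393] 0.74
scene [ 0.3285  0.3201 -0.0011] 0.66
scene [ 5.127e-01  4.562e-01 -3.000e-04] 0.6
scene [ 0.5381 -0.0398 -0.0017] 0.48
scene [ 0.4808 -0.0154  0.041 ] 0.41
top [0.512  0.3755] 0.09
top [0.5354 0.0429] 0.07
top [ 0.5615 -0.1645] 0.0
top [ 0.3248  0.3218 -0.0006] 0.7
top [ 0.614   0.3943 -0.0014] 0.59
top [0.535  0.0368 0.0371] 0.56
top [0.5089 0.3671 0.0078] 0.54
top [ 0.5102  0.4568 -0.0054] 0.54
```

View pics/w6top.png

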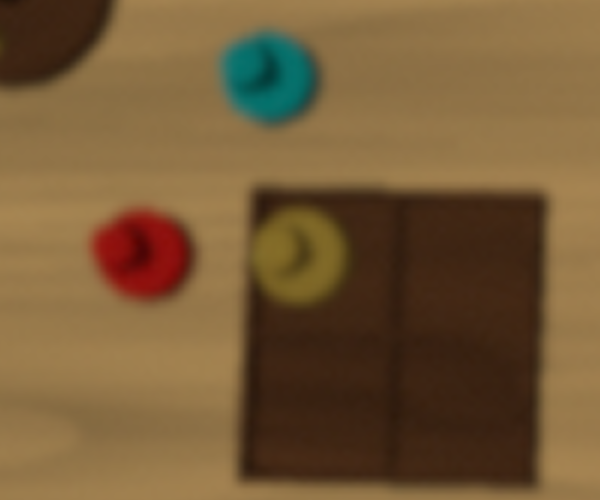

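View pics/w6scene.png

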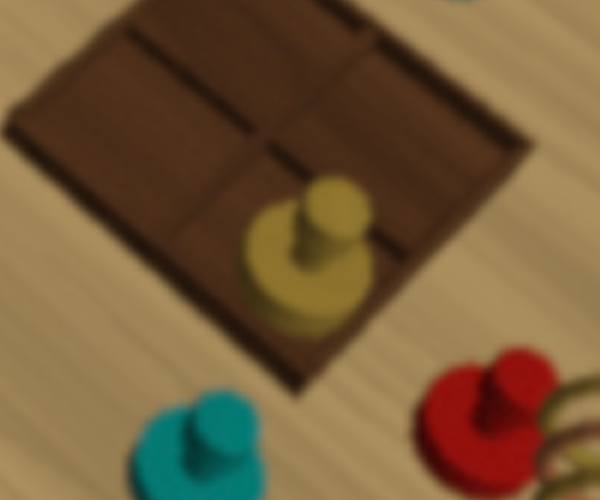

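The last weight stands upright against the tray's left wall at about (0.511, 0.373), at pixel (298,255) in the top crop. The red and turquoise pieces are untouched. I'll go and fetch it.

```bash
python3 - <<'E'
from h import *; from cell import arm
go(arm,[.510,.3735,.150],.066)
E
```

```text
delta [[56.2, 61.2, -492.2], np.float64(-0.01)] jawyaw 3.75 toolx [ 0.034  0.009 -0.999] tcp [ 0.4794 -0.1221  0.2008] F [-0.6 -0.   0.5] open 0.602 t 29.8 j6 -0.36
```

>>> drive_tool:
  deltas:
    - [[0,6,-50],0,0.4]
    - [[0,12,-100],0,0.4]
    - [[0,18,-150],0,0.4]
    - [[0,24,-200],0,0.4]
    - [[0,30,-250],0,0.4]
    - [[0,36,-300],0,0.4]
    - [[0,42,-350],0,0.4]
    - [[0,50,-400],0,0.4]
    - [[0,56,-450],0,0.4]
    - [[20,61,-492],0,0.4]
    - [[56,61,-492],0,0.4]
    - [[56,61,-492],0,0.4]

```text
time_s: 31.0
tool_pos: [0.5058, 0.372, 0.1434]
tool_rot: [0.489, 0.511, -0.476, 0.522]
ft_force: [0.7, -0.8, -1.1]
opening: 0.597
```

```bash
python3 - <<'E'
from h import *; from cell import arm
go(arm,[.511,.3735,.043],.066)
E
```

```text
delta [[100.5, 2.8, -1.1], np.float64(0.02)] jawyaw 3.89 toolx [ 0.024  0.002 -1.   ] tcp [0.5058 0.372  0.1434] F [ 0.7 -0.8 -1.1] open 0.597 t 31.0 j6 0.56
```

>>> drive_tool:
  deltas:
    - [[0,3,-1],0,0.4]
    - [[30,3,-1],0,0.4]
    - [[65,3,-1],0,0.4]
    - [[95,3,-1],0,0.4]
    - [[100,3,-1],0,0.4]
    - [[100,3,-1],0,0.4]
    - [[100,3,-1],0,1]
    - [[100,3,-1],0,1]
    - [[100,3,-1],0,1]
    - [[100,3,-1],0,1]
    - [[100,3,-1],0,1]
    - [[100,3,-1],0,1]

```text
time_s: 32.2
tool_pos: [0.5118, 0.3739, 0.0446]
tool_rot: [0.49, 0.511, -0.476, 0.523]
ft_force: [-0.3, -1.0, 7.3]
opening: 0.288
```

```bash
python3 - <<'E'
from h import *; from cell import arm
go(arm,[.540,-.0655,.0745],.066)
E
```

```text
delta [[-30.4, -0.9, 440.2], np.float64(0.02)] jawyaw 3.89 toolx [ 0.026  0.003 -1.   ] tcp [0.5118 0.3739 0.0446] F [-0.3 -1.   7.3] open 0.288 t 32.2 j6 0.56
```

>>> drive_tool:
  deltas:
    - [[-40,0,0],0,1]
    - [[-88,0,0],0,1]
    - [[-135,0,30],0,1]
    - [[-140,0,75],0,1]
    - [[-140,0,120],0,1]
    - [[-140,0,165],0,1]
    - [[-140,0,210],0,1]
    - [[-140,0,255],0,1]
    - [[-140,0,300],0,1]
    - [[-140,0,345],0,1]
    - [[-140,0,395],0,1]
    - [[-140,-1,440],0,1]

```text
time_s: 33.4
tool_pos: [0.5366, -0.0676, 0.1839]
tool_rot: [0.49, 0.511, -0.476, 0.523]
ft_force: [0.3, 0.0, -3.0]
opening: 0.287
```

```bash
python3 - <<'E'
from h import *; from cell import arm
go(arm,[.540,-.0653,.0745],.066)
E
```

```text
delta [[109.5, 0.8, -1.9], np.float64(0.02)] jawyaw 3.89 toolx [ 0.025  0.003 -1.   ] tcp [ 0.5366 -0.0676  0.1839] F [ 0.3  0.  -3. ] open 0.287 t 33.4 j6 -0.22
```

>>> drive_tool:
  deltas:
    - [[35,1,-2],0,1]
    - [[75,1,-2],0,1]
    - [[98,1,-2],0,1]
    - [[103,1,-2],0,1]
    - [[103,1,-2],0,1]
    - [[103,1,-2],0,1]

```text
time_s: 34.0
tool_pos: [0.5409, -0.0652, 0.0821]
tool_rot: [0.49, 0.51, -0.475, 0.523]
ft_force: [0.6, 0.0, -2.7]
opening: 0.291
```

```bash
python3 - <<'E'
from wl import *
go(arm,[.540,-.0653,.0745],.066)
s=arm.get_state()
for n in("scene",):
    p=arm.camera(n);im=cv2.resize(p["frame"][:,:,::-1],None,fx=8,fy=8,interpolation=cv2.INTER_CUBIC)
    c=(proj(p,[.54,-.0653,.05])[0]*8).astype(int)
    cv2.imwrite(f"pics/w7{n}.png",im[max(0,c[1]-300):c[1]+300,max(0,c[0]-400):c[0]+400])
E
```

```text
delta [[7.6, -1.1, 0.1], np.float64(0.03)] jawyaw 3.91 toolx [ 0.027  0.003 -1.   ] tcp [ 0.5409 -0.0652  0.0821] F [ 0.6  0.  -2.7] open 0.291 t 34.0 j6 -0.22
```

View pics/w7scene.png

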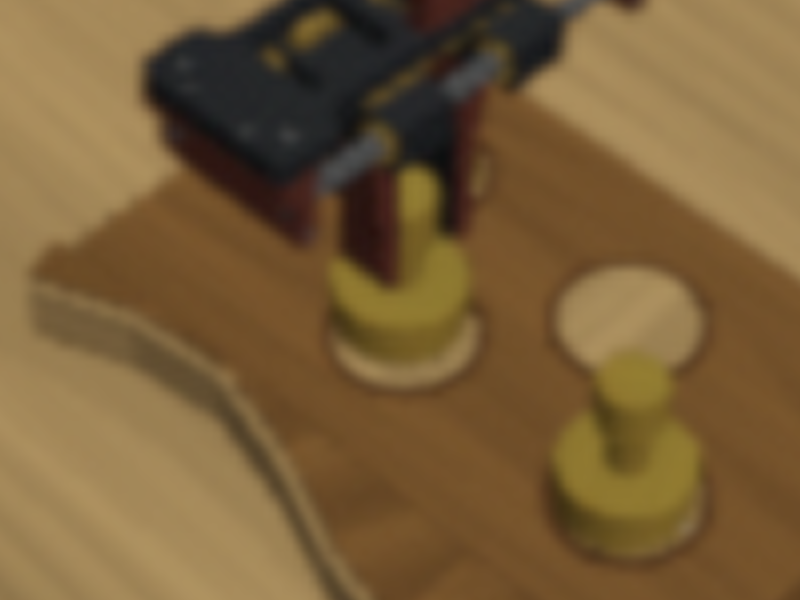

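The foot centre is at column 400 against 405 for the mark, about 1.5 mm left. I'll nudge it while lowering.

>>> drive_tool:
  deltas:
    - [[3,-2,-0.5],0,1]
    - [[6,-2,-0.5],0,1]
    - [[7.5,-2,-0.5],0,1]
    - [[7.5,-2,-0.5],0,1]
    - [[7.5,-2,-0.5],0,0.4]
    - [[7.5,-2,-0.5],0,0.4]
    - [[7.5,-2,-0.5],0,0.4]
    - [[7.5,-2,-0.5],0,0.4]
    - [[-20,-2,-0.5],0,0.4]
    - [[-60,-2,-0.5],0,0.4]
    - [[-100,-2,-0.5],0,0.4]
    - [[-130,-2,-0.5],0,0.4]

```text
time_s: 35.25
tool_pos: [0.536, -0.0653, 0.2148]
tool_rot: [0.49, 0.51, -0.475, 0.524]
ft_force: [0.3, -0.4, -0.6]
opening: 0.598
```

>>> drive_tool:
  deltas:
    - [[-30,-40,30],0,0.4]
    - [[-60,-80,80],0,0.4]
    - [[-60,-120,130],0,0.4]
    - [[-60,-150,180],0,0.4]
    - [[-60,-170,230],0,0.4]
    - [[-60,-190,280],0,0.4]
    - [[-60,-200,330],0,0.4]
    - [[-60,-200,380],0,0.4]
    - [[-60,-200,420],0,0.4]
    - [[-60,-200,420],0,0.4]

```text
time_s: 36.25
tool_pos: [0.3626, -0.5005, 0.2687]
tool_rot: [0.491, 0.509, -0.475, 0.524]
ft_force: [1.2, -0.5, 0.4]
opening: 0.602
```

```bash
python3 - <<'E'
from wl import *
bstate(arm)
for n in("scene","top"):
    p=arm.camera(n)
    for w,z in(((.5335,.0415),.036),((.4835,-.121),.036),((.539,-.065),.036)):
        r=fit(p,w,z);print(n,np.round(r[0],4),round(r[1],2))
    cv2.imwrite(f"pics/{n}8.png",cv2.resize(p["frame"][:,:,::-1],(800,600),interpolation=cv2.INTER_CUBIC))
    im=cv2.resize(p["frame"][:,:,::-1],None,fx=8,fy=8,interpolation=cv2.INTER_CUBIC)
    c=(proj(p,[.52,-.05,.03])[0]*8).astype(int)
    cv2.imwrite(f"pics/f8{n}.png",np.clip(im[max(0,c[1]-300):c[1]+300,max(0,c[0]-400):c[0]+400].astype(float)*1.5,0,255).astype(np.uint8))
E
```

```text
board xy [-205.7 -450.3] z 268.7 clear 403.7 st 6 F board [ 1.1 -0.6  0.4] toolx [ 0.03   0.002 -1.   ] open 0.602 t 36.25 T [-0.01 -0.08 -0.04]
scene [0.5339 0.0411] 0.08
scene [ 0.486  -0.1203] 0.21
scene [ 0.537  -0.0677] 0.29
top [0.535  0.0428] 0.08
top [ 0.4849 -0.12  ] 0.07
top [ 0.5403 -0.0649] 0.07
```

View pics/scene8.png

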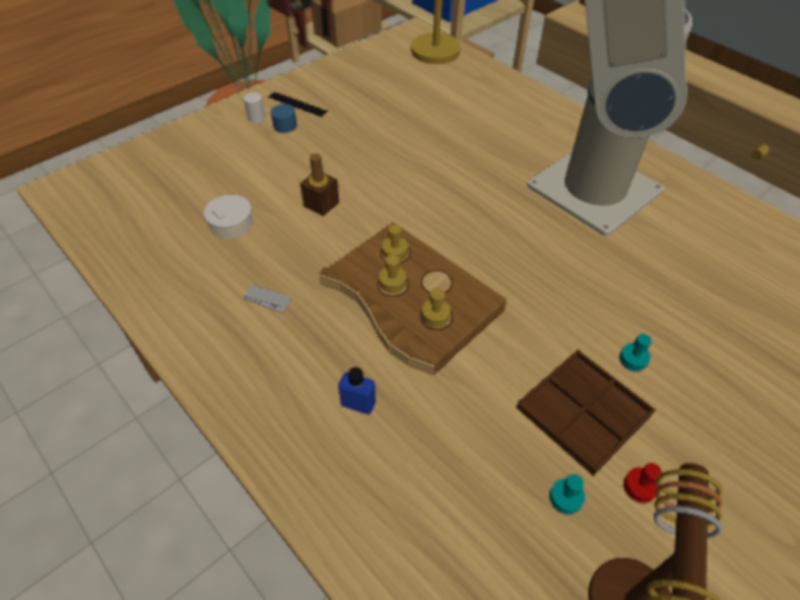

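View pics/f8scene.png

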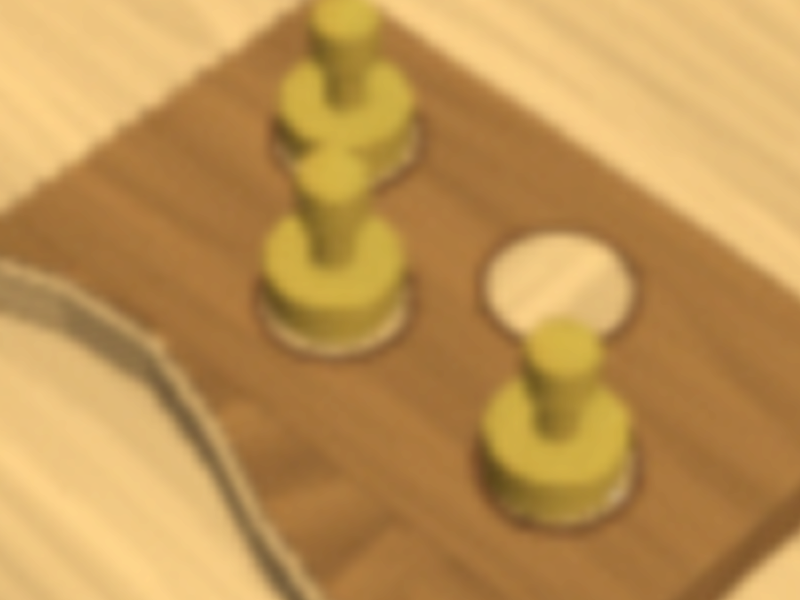

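View pics/f8top.png

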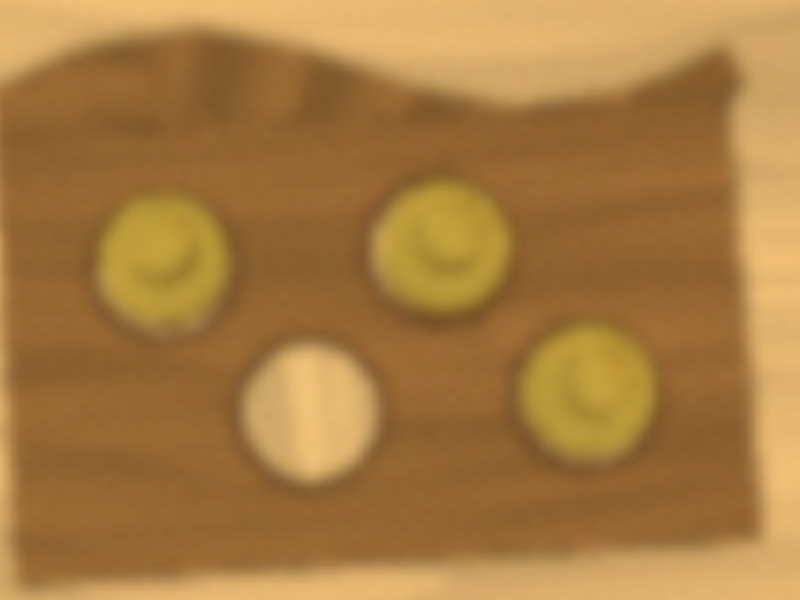

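All three weights are upright on their marks, the tray is empty, and the bystanders are in place. One last close look at the wavy edge against the flush model.

```bash
python3 - <<'E'
from h import *; from cell import arm
p=arm.camera("scene");S=10
im=cv2.resize(p["frame"][:,:,::-1],None,fx=S,fy=S,interpolation=cv2.INTER_CUBIC);raw=im.copy()
c=(proj(p,[*inworld(B,[.07,-.10])[0],.02])[0]*S).astype(int)
N=[]
for i in range(7):
    d=W[i+1]-W[i];n=np.array([-d[1],d[0]]);n/=np.hypot(*n);n*=np.sign(n[0])
    for a in (0,.17):
        R2=np.array([[np.cos(a),-np.sin(a)],[np.sin(a),np.cos(a)]])
        L=np.array([W[i]+.004*(R2@n),W[i]+R2@d+.004*(R2@n)])
        q=(proj(p,np.c_[inworld([.5389,-.038,.0677],L),[.032,.032]])+.5)*S-.5
        cv2.polylines(im,[q.astype(np.int32)],False,(0,255,0) if a==0 else (0,0,255),1)
f=lambda x:x[c[1]-200:c[1]+400,c[0]-250:c[0]+150]
cv2.imwrite("pics/edge.png",np.hstack([f(raw),f(im)]))
E
```

```text
(no output)
```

View pics/edge.png

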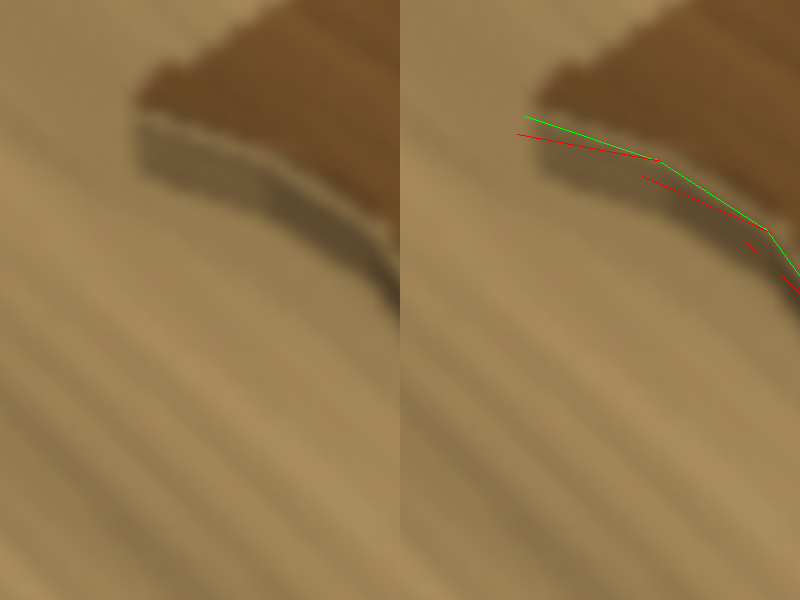

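The edge follows the flush (green) line, also at the last stave (135–265, 110–160), with no lifted ends. I'm handing in.

```bash
python3 -c "
from cell import arm
print(arm.get_state()['time_s']);print(arm.finish_job())"
```

```text
36.4
the job is handed in; nothing more can be done
None
```

The job was handed in after 36 s, and I saw nothing wrong in the last pictures; the hand-in itself gives no verdict.

- **Edging:** I ran the stylus shaft along the wavy edge from left to right in one pass, pressing with about 5–9 N. All seven staves look flush in both cameras. At the right-hand end the edge also matches the flush model. Flushness was judged from pictures and contact force only.
- **Stylus:** It is back in its holder, standing upright with the collar seated.
- **Weights:** All three brass weights (the fourth pocket was empty at the start) stand upright on marks of their own. They look centred to about 1–2 mm. One weight was found shifted several millimetres in its pocket during the run, so I measured it again before picking it up.
- **Bystanders:** The perfume bottle, hair clip, round box and the red and turquoise look-alikes appear unmoved.

**Checks that disagreed or were off:**
- The two cameras differed by about 3–4 mm in absolute position, so I used averages and compared each weight with its mark within the same picture.
- In the scene view, the last fit was poorer for two of the weights because one partly hides the other there.
- The gripper drifted to about 2° of tilt during the pressing and stayed near that.

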